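# Fetch the small flask from behind the large ones

### The arm

A 7-joint arm with a two-finger parallel gripper is mounted at the origin on the work surface; the furniture and walls round the work are solid. World frame = base frame: x ahead of the robot, y to its left, z up, the work surface at z = 0. Lengths are in m, angles in rad, forces in N, time in s.
With the tool pointing down it reaches from about 0.425 to 0.875 m from the base axis. Payload 4.7 kg.
Tool frame: the origin (TCP) lies midway between the tips of the shut fingers; the grasp point (between the pads) lies 19 mm behind it; z points along the fingers, y is the direction in which the jaws open and shut (so a half turn about z gives the same grasp; the last joint's range is limited). The gripper opens to 87 mm and grips with 3 to 60 N. Pads are 19 mm wide; open, the fingers measure 117 mm over their backs; the gripper's body (75 mm by 190 mm) begins 51 mm behind the grasp point.
Start: joints at [-1.26, 0.321, -0.07, 1.45, 0.023, 1.371, -0.057], TCP at [0.19, 0.622, 0.223] pointing down, gripper open.
Joint ranges: [-2.86, 2.86], [-0.3, 2.09], [-1.38, 1.24], [0.06, 2.45], [-1.56, 4.7], [0.09, 2.05], [-2.69, 2.69]. Speed limits (rad/s): [2.57, 2.57, 3.14, 3.14, 3.14, 3.14, 3.14].

### API

Orientations are given as a rotation vector (axis times angle).
In Python, from bench import ctrl, optics gives the robot as it stands. The module is installed in compiled form; this text tells all that it offers.
- The arm moves only by the tool step_arm, never from a script. Its argument "deltas" is a list of rows, each a list of 7 numbers: the turn, a rotation vector about the tool's x, y, z in degrees, then the shift along the tool's x, y, z in mm, then the finger opening in mm, from 0 to 87. A call has exactly 8 rows; each row is the pose to reach, as a shift and turn from the pose commanded when the call began, along the tool's axes at that moment; what a row does not reach only later rows make up. A row lasts 1/8 s, in which the tool goes at most 62.5 mm and 10.7 degrees, less where a joint would pass 70% of its speed; a pose out of reach is approached as far as the arm can. A call with a gripper value outside its range is refused whole. The fingers move at their own pace and stop on an object; "newtons" is the grip in N (left out, the last holds). Time passes only in rows, so rows that repeat a pose let the fingers close, or fill a call up. It gives the time, the measured TCP pose, the force and the opening at its end, in the units of the state.
- ctrl.get_state(): the state, without advancing time (a new reading comes with each control period).
- optics.get_image(name): name is "side" or "top" or "wrist"; returns the picture (480x640x3 uint8, red, green, blue); there is no depth.
- optics.get_calibration(name): a dict with "K" (3x3 intrinsics, pixels), "R" (3x3) and "t" (3): a world point X has camera coordinates R X + t. Camera axes: x right, y down, z forward; pixel columns grow to the right and rows downward; lengths in m; the calibration is good to about 2 mm. The wrist camera is an equidistant fisheye: a pixel r from the principal point sees the ray r / f radians off the axis. A picture is of the moment at which its call begins: read the wrist's pose just before it. get_calibration takes no time and is no camera call; for the wrist camera it gives the pose at the moment of the call.
- ctrl.close_job(): hands the job in, once; it reports no verdict.
The state is a dict: "time": time; "joint_positions": joint angles; "qd": joint speeds; "joint_torque": joint torques, N m; "position": TCP position; "tool_rot": TCP orientation; "ft_force": force on the tool from outside, world axes, zero at the start; "torque": the same for the moment, N m; "grip_width": opening from 0.0 (shut) to 1.0 (fully open).
Only numpy, scipy, OpenCV 4.12 (cv2) and the standard library are available. Lean on these libraries where they do the work, as an engineer would, in place of code of your own. Each camera call takes 0.05 s, during which the arm holds its last target.

### The job

Stand the 50 ml volumetric flask in the middle of the magnetic stirrer's plate. It is at the closed end of the slotted flask rack, and since the rails hold the bulbs down every flask has to be slid out through the open front, so first set the two 100 ml flasks aside, upright, in the white spill tray; with the small flask on the stirrer, slide the two large ones back onto the very pads they came from and leave the rear pad free. Set the glass down gently, tip nothing over and leave the other things on the bench where they are.

Things in the scene. Friction and masses are not known exactly. Their poses are not given: they have to be found in the camera images.
- flask_50: Clear glass volumetric flask, 50 ml: round bulb 46 mm across, straight slim neck, 152 mm tall with blue stopper. The smallest; starts on the rack's rear pad. Origin: centre of its underside, z up. Full width up to 42 mm; grip the neck (15 mm across) 70 to 130 mm above the underside. About 60 to 120 g.
- flask_100: Clear glass volumetric flask, 100 ml: round bulb 58 mm across, straight slim neck, 186 mm tall with colourless stopper. Starts on the rack's front or middle pad. Origin: centre of its underside, z up. Full width up to 53 mm; grip the neck (15 mm across) 80 to 164 mm above the underside. About 60 to 120 g.
- flask_100b: Clear glass volumetric flask, 100 ml: round bulb 58 mm across, straight slim neck, 186 mm tall with blue stopper. Starts on the rack's middle or front pad. Origin: centre of its underside, z up. Full width up to 53 mm; grip the neck (15 mm across) 80 to 164 mm above the underside. About 60 to 120 g.
- flask_rack: Fixed steel rack: base 215 x 112 mm, 3 dark pads in a row; above, two rails (tops at z 91 mm, gap 28 mm) joined at the rear, open in front: necks slide between, bulbs stay below. Lift at most 12 mm inside. Origin below the middle pad; x along the row to the rear, z up. Pads at x -66 (front), 0, +66 mm (rear), y 0, z 3.5 mm. Rails end at x -112; a flask at x -155 mm or less is clear of them.
- spill_tray: Fixed shallow white spill tray, the side area: 130 (x) x 190 (y) mm, walls 4 mm thick and 14 mm high. Origin: centre of its underside, z up; inner floor 4 mm above the bench. The two large flasks fit side by side, centres at y -48 and +48 mm. (A tall monitor stands near the robot on its left: keep the arm clear of it.)
- magnetic_stirrer: Fixed grey magnetic stirrer with a round white plate 120 mm across; the plate's centre is at x -75 mm, y 0, its flat top at z 83 mm. Origin on the bench under the rear part of the housing, z up; -x points to the front with knob and switch. The housing spans x -170 to +20 mm, y -75 to +75 mm, its top at z 72 mm; a thin flat cord lies behind it.
- beaker_100: Bystander: loose 100 ml glass beaker, 52 mm across, 68 mm tall. Origin: centre of its underside.
- petri_dish: Bystander: loose glass dish with O-rings, 70 mm across, 15 mm high. Origin: centre of its underside.
Mind the look-alikes: they are no part of the job. What is shaped like the flask_100b but yellow is not meant.

How it is judged:
By the outcome, as a careful person would: the job done as asked, in the order asked, and still so for the second after the job is handed in, with the robot touching nothing.
It also fails if it takes over 144 s, if anything falls off the work surface, if the arm or the gripper's body presses on something with over 40 N, if the wrist force passes 120 N, or if a joint passes its speed limit or range.

## Working session

There is one attempt and no reset: what is moved stays moved. The work goes in short steps, Python scripts to look and compute and a tool call to move; the robot and the scene stay as the last step left them, time stands still between calls to the robot, and variables do not carry over. Pictures are saved under pics/ and viewed, and the job is handed in when it is done.

Besides the shell and the picture viewer there is one more tool, called after "Call:" as a command line: name --pt "numbers of a row" for each row, then --argument value for the rest. step_arm: Moves the arm, as the interface text tells. Its arguments: {"type":"object","properties":{"deltas":{"type":"array"},"newtons":{"type":"number"}},"required":["deltas"]}

```bash
mkdir -p pics; ls; python3 - <<'E'
from bench import ctrl, optics
import cv2,numpy as np
np.set_printoptions(precision=4,suppress=True)
s=ctrl.get_state()
for k,v in s.items(): print(k,v)
for n in ["side","top","wrist"]:
    c=optics.get_calibration(n); print(n,c)
    cv2.imwrite(f"pics/{n}0.png",optics.get_image(n)[:,:,::-1])
E
```

```text
pics
time 0.0
joint_positions [-1.2599  0.3218 -0.0701  1.4517  0.0226  1.3708 -0.0569]
qd [ 0.0008 -0.0003  0.0001  0.0017  0.001   0.0021 -0.0004]
joint_torque [  0.     -49.1292  -0.4043 -31.2515  -0.0641   0.044    0.0002]
position [0.19   0.621  0.2215]
tool_rot [-0.4644 -3.1069  0.0029]
ft_force [ 0.8128 -0.5189 -0.1932]
torque [ 0.0165  0.0463 -0.0661]
grip_width 1.0005071114890827
side {'K': array([[473.7429,   0.    , 313.4344],
       [  0.    , 473.7429, 236.0456],
       [  0.    ,   0.    ,   1.    ]]), 'R': array([[ 0.9724, -0.2324,  0.0221],
       [-0.1007, -0.5027, -0.8586],
       [ 0.2106,  0.8326, -0.5123]]), 't': array([-0.5643,  0.0669,  1.1051])}
top {'K': array([[591.5885,   0.    , 326.2263],
       [  0.    , 591.5885, 245.4991],
       [  0.    ,   0.    ,   1.    ]]), 'R': array([[-0.0208, -0.9997,  0.0154],
       [-0.9942,  0.019 , -0.1061],
       [ 0.1058, -0.0175, -0.9942]]), 't': array([-0.092 ,  0.5426,  1.1075])}
wrist {'K': array([[371.6483,   0.    , 318.1948],
       [  0.    , 371.6483, 237.2377],
       [  0.    ,   0.    ,   1.    ]]), 'R': array([[ 0.2919,  0.9564,  0.    ],
       [ 0.9277, -0.2831,  0.2434],
       [ 0.2328, -0.071 , -0.9699]]), 't': array([-0.6504, -0.03  ,  0.3873])}
```

View pics/side0.png

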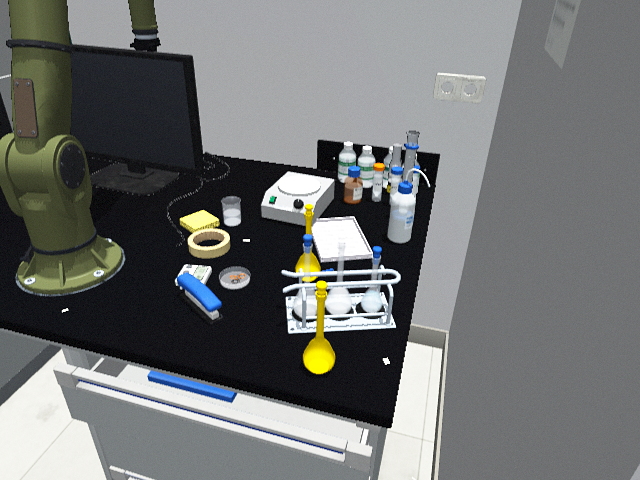

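View pics/top0.png

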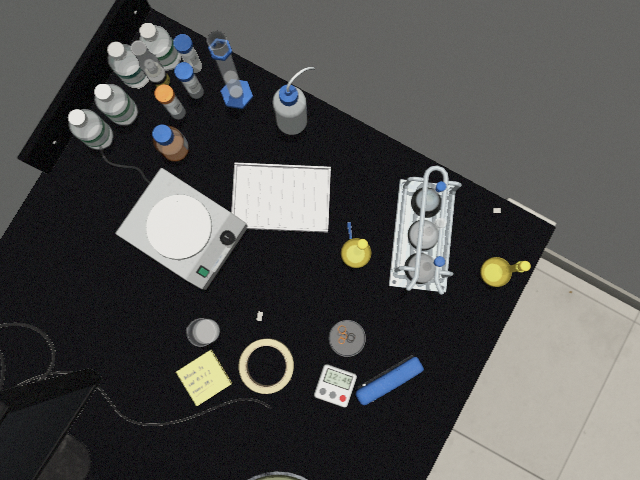

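View pics/wrist0.png

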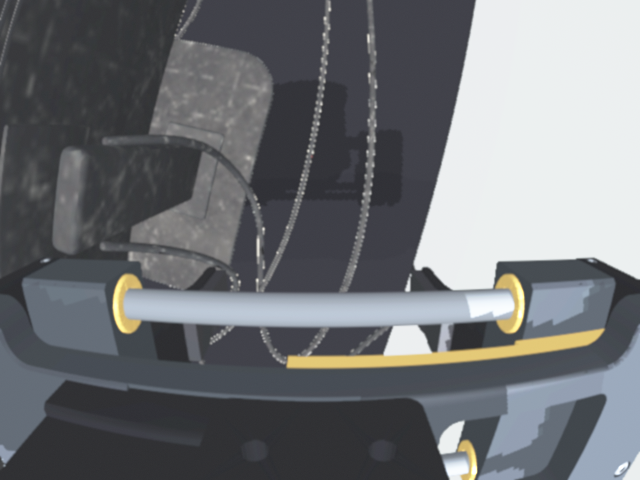

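The top view shows the rack at about (425,235), with its U-bend (closed end) at (435,170) and open front at the bottom. The tray is at (281,197) and the stirrer plate at (178,226). There are yellow look-alikes at (357,250) and (497,270). I'll enlarge these areas.

```bash
python3 - <<'E'
import cv2
t=cv2.imread("pics/top0.png");s=cv2.imread("pics/side0.png")
cv2.imwrite("pics/c1.png",cv2.resize(t[155:305,340:540],None,fx=4,fy=4,interpolation=cv2.INTER_CUBIC))
cv2.imwrite("pics/c2.png",cv2.resize(s[195:385,260:420],None,fx=3.15,fy=3.15,interpolation=cv2.INTER_CUBIC))
cv2.imwrite("pics/c3.png",cv2.resize(t[150:300,110:340],None,fx=3.4,fy=3.4,interpolation=cv2.INTER_CUBIC))
E
```

```text
(no output)
```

View pics/c1.png

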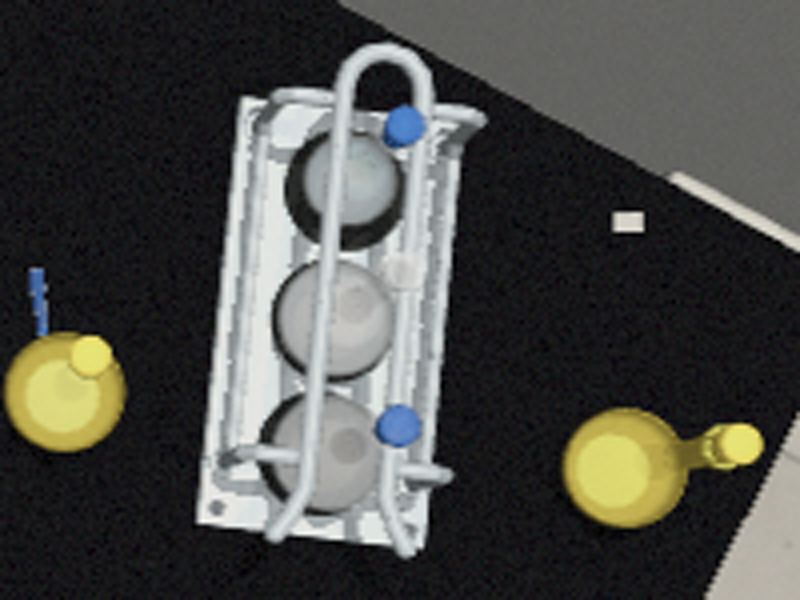

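View pics/c2.png

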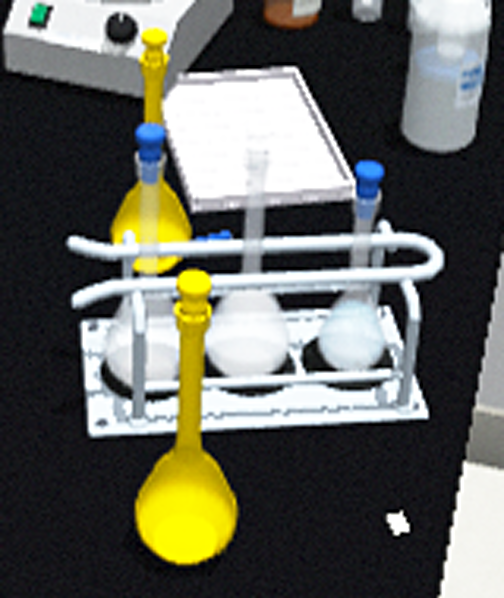

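View pics/c3.png

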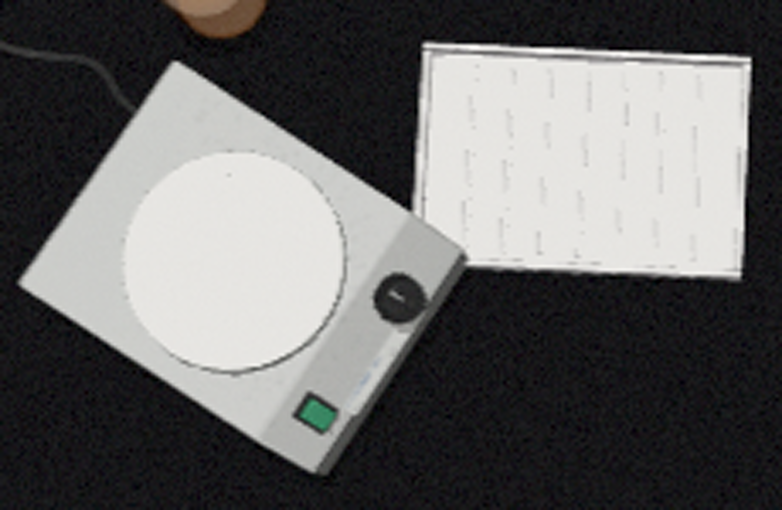

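The order from the front is blue-stoppered 100b, colourless 100, then the blue-stoppered 50, which is the smallest bulb and at the U-bend. The other two 100b-shaped flasks are plain yellow, so they aren't meant. Next I'll measure.

```bash
cat > h.py <<'E'
import numpy as np, cv2
from scipy.spatial.transform import Rotation as Ro
np.set_printoptions(precision=4,suppress=True)
import pickle,os
from bench import ctrl, optics
CAL={n:optics.get_calibration(n) for n in("side","top")}
def ray(n,p,cal=None):
    c=cal or CAL[n];d=c["R"].T@np.linalg.inv(c["K"])@np.array([p[0],p[1],1.]);o=-c["R"].T@c["t"];return o,d/np.linalg.norm(d)
def plane(n,p,z):
    o,d=ray(n,p);return o+d*(z-o[2])/d[2]
def proj(n,X):
    c=CAL[n];q=c["K"]@(c["R"]@np.asarray(X,float)+c["t"]);return q[:2]/q[2]
def tri(pt,ps):
    o1,d1=ray("top",pt);o2,d2=ray("side",ps)
    A=np.stack([d1,-d2],1);s=np.linalg.lstsq(A,o2-o1,rcond=None)[0]
    a,b=o1+d1*s[0],o2+d2*s[1];return (a+b)/2,np.linalg.norm(a-b)
def delta(target,rotvec=None):
    """shift in tool axes (mm) & turn (deg) from measured pose"""
    s=ctrl.get_state();R=Ro.from_rotvec(s["tool_rot"])
    d=R.inv().apply(np.asarray(target)-s["position"])*1000
    t=(R.inv()*Ro.from_rotvec(rotvec)).as_rotvec(degrees=True) if rotvec is not None else None
    return d,t
E
python3 - <<'E'
from h import *
for n in CAL: print(n,ray(n,(320,240))[0], proj(n,[.19,.621,.22]), proj(n,[0,0,0]))
t=cv2.imread("pics/top0.png");s=cv2.imread("pics/side0.png")
def blobs(im,lo,hi,roi,mn=15):
    h=cv2.cvtColor(im,cv2.COLOR_BGR2HSV);m=cv2.inRange(h,lo,hi);k=np.zeros_like(m);x0,y0,x1,y1=roi;k[y0:y1,x0:x1]=255;m&=k
    n,l,st,c=cv2.connectedComponentsWithStats(m)
    return [(c[i],st[i]) for i in range(1,n) if st[i,4]>=mn]
for nm,im,roi in(("top",t,(330,150,540,310)),("side",s,(260,190,420,390))):
    print(nm);
    for b in blobs(im,(100,120,70),(125,255,255),roi):print("blue",*b)
    for b in blobs(im,(20,120,70),(35,255,255),roi):print("yel",*b)
print("50",tri((441.2,186.8),(377.1,251.5)));print("100",tri((441,222.5),(341.6,244.5)));print("100b",tri((439.5,261.5),(307.6,240)))
C=lambda x,y:(x/4+340,y/4+155)
for p in((242,98),(198,522),(425,548)):print("rackcorner",plane("top",C(*p),.003))
for p in((385,45),):print("U end",plane("top",C(*p),.091))
print("rail mid rear",plane("top",C((345+422)/2,100),.088),"front",plane("top",C((312+395)/2,430),.088))
D=lambda x,y:(x/3.4+110,y/3.4+150)
for p in((424,44),(750,58),(742,278)):print("tray",plane("top",D(*p),.014))
print("plate",plane("top",D((123+347)/2,(150+373)/2),.083), plane("top",D(123,262),.083)-plane("top",D(347,262),.083))
for p in((177,61),(20,283),(465,258),(318,474)):print("stir",plane("top",D(*p),.072))
for n,p,z in(("beaker",(203,332),.03),("petri",(347,338),.01),("wash",(290,95),.16),("monitor a",(100,375),.3),("monitor",(0,400),.3)):print(n,plane("top",p,z))
print("yel front", tri((524,267),(321.5,286)), tri((362,244),(309,209)))
E
```

```text
side [ 0.3227 -1.0176  0.636 ] [154.7481  97.4648] [ 71.5306 264.7452]
top [ 0.4204 -0.083   1.1601] [-143.7669  470.9196] [277.0589 535.3349]
top
blue [440.2625 186.175 ] [436 181  10  11  80]
blue [348.973  229.2432] [347 223   5  16  37]
blue [439.122  261.0854] [434 256  11  11  82]
yel [356.1774 251.6976] [341 238  31  30 496]
yel [500.7881 270.5405] [481 257  50  30 925]
side
blue [404.7872 191.2766] [398 190  14   4  47]
blue [307.1546 239.7732] [303 234  10  14  97]
blue [376.5258 251.3196] [372 246  10  13  97]
blue [328.4545 269.3636] [322 268  12   3  22]
yel [308.4596 217.5657] [304 204  10  30 198]
yel [307.8651 262.8545] [295 250  26  22 378]
yel [308.9833 278.5333] [302 276  16   6  60]
yel [319.2789 338.806 ] [ 303  280   33   95 1438]
50 (array([ 0.6286, -0.304 ,  0.1474]), np.float64(0.0026870034662428155))
100 (array([ 0.5609, -0.2962,  0.1672]), np.float64(0.0013351600309410693))
100b (array([ 0.4952, -0.2885,  0.1802]), np.float64(0.001978949144469944))
rackcorner [ 0.673  -0.2542  0.003 ]
rackcorner [ 0.4624 -0.2255  0.003 ]
rackcorner [ 0.4475 -0.3363  0.003 ]
U end [ 0.6776 -0.3083  0.091 ]
rail mid rear [ 0.6524 -0.3072  0.088 ] front [ 0.4997 -0.2873  0.088 ]
tray [0.7095 0.074  0.014 ]
tray [ 0.698 -0.115  0.014]
tray [ 0.5692 -0.1076  0.014 ]
plate [0.5743 0.1666 0.083 ] [0.0022 0.1201 0.    ]
stir [0.6877 0.2015 0.072 ]
stir [0.5663 0.2852 0.072 ]
stir [0.5755 0.0443 0.072 ]
stir [0.4596 0.124  0.072 ]
beaker [0.381  0.1329 0.03  ]
petri [ 0.363  -0.1394  0.01  ]
wash [ 0.7922 -0.0428  0.16  ]
monitor a [0.333  0.2271 0.3   ]
monitor [0.3015 0.3667 0.3   ]
yel front (array([ 0.4845, -0.43  ,  0.1797]), np.float64(0.0044629896823809925)) (array([ 0.5274, -0.1604,  0.1759]), np.float64(0.001994607370459242))
```

```bash
python3 - <<'E'
import cv2
t=cv2.imread("pics/top0.png");s=cv2.imread("pics/side0.png")
f=lambda a:cv2.convertScaleAbs(a,alpha=1.8,beta=30)
cv2.imwrite("pics/c4.png",f(cv2.resize(t[300:480,0:300],None,fx=2.6,fy=2.6)))
cv2.imwrite("pics/c5.png",f(cv2.resize(s[0:260,0:260],None,fx=2.3,fy=2.3)))
E
```

```text
(no output)
```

View pics/c4.png

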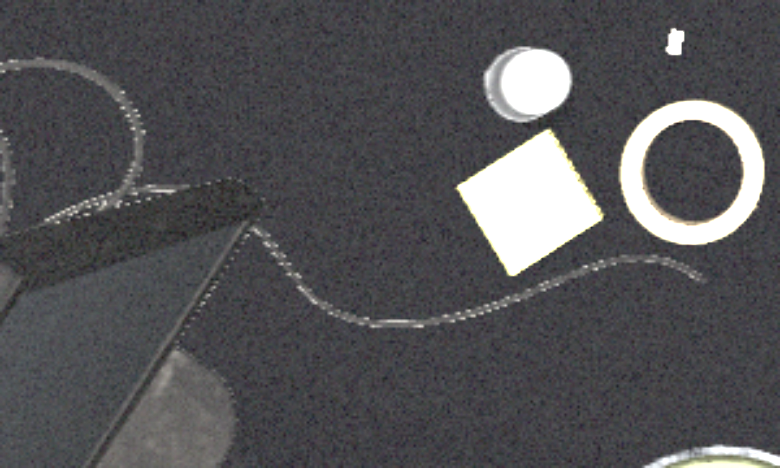

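View pics/c5.png

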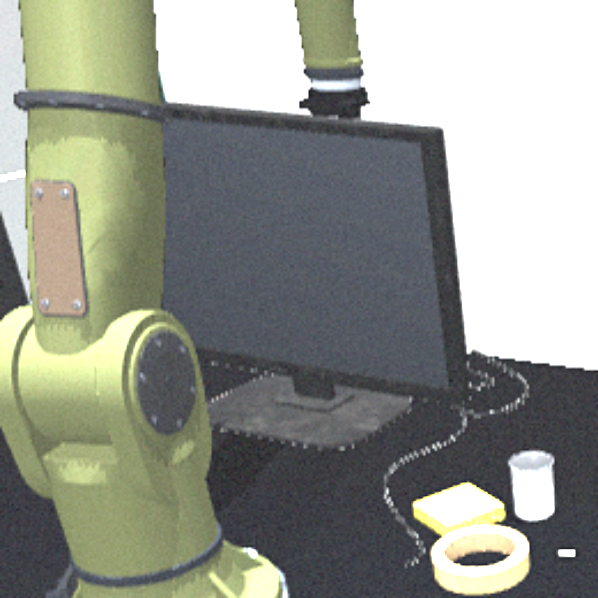

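```bash
python3 - <<'E'
from h import *
for a,b in(((5,410),(191,56)),((2,395),(193,58)),((98,383),(200,172)),((36,478),(75,47))):print(tri(a,b))
for z in(.03,.05,.08,.4,.45,.5):print(z,plane("top",(98,385),z),plane("top",(5,410),z),plane("side",(191,56),z),plane("side",(201,173),z))
# monitor top edge left direction
for z in(.42,.45,.48): print(plane("side",(75,47),z),plane("side",(191,56),z))
E
```

```text
(array([0.3117, 0.3051, 0.4035]), np.float64(0.016237315533533372))
(array([0.3226, 0.3142, 0.3957]), np.float64(0.003431691663484859))
(array([0.3038, 0.309 , 0.0801]), np.float64(0.014027304349622427))
(array([0.1431, 0.2478, 0.425 ]), np.float64(0.16494520994216588))
0.03 [0.2874 0.3278 0.03  ] [0.2458 0.498  0.03  ] [0.3151 2.4092 0.03  ] [0.3125 0.4172 0.03  ]
0.05 [0.2897 0.3205 0.05  ] [0.2489 0.4877 0.05  ] [0.3153 2.2961 0.05  ] [0.3129 0.3698 0.05  ]
0.08 [0.2933 0.3096 0.08  ] [0.2536 0.4723 0.08  ] [0.3157 2.1264 0.08  ] [0.3134 0.2988 0.08  ]
0.4 [0.3309 0.1933 0.4   ] [0.303  0.3078 0.4   ] [0.3197 0.317  0.4   ] [ 0.3187 -0.4588  0.4   ]
0.45 [0.3368 0.1751 0.45  ] [0.3107 0.2821 0.45  ] [0.3203 0.0343 0.45  ] [ 0.3196 -0.5772  0.45  ]
0.5 [0.3427 0.157  0.5   ] [0.3184 0.2564 0.5   ] [ 0.321  -0.2484  0.5   ] [ 0.3204 -0.6956  0.5   ]
[0.0375 0.3571 0.42  ] [0.32   0.2039 0.42  ]
[0.0771 0.1662 0.45  ] [0.3203 0.0343 0.45  ]
[ 0.1167 -0.0247  0.48  ] [ 0.3207 -0.1354  0.48  ]
```

```bash
cat >> h.py <<'E'
def rows(targets, jaw, opening=None, base=None):
    """targets: world xyz list, jaw: jaw direction angle(s) deg; tool straight down. prints rows"""
    s=ctrl.get_state();p=s["position"] if base is None else np.array(base)
    R0=Ro.from_rotvec(s["tool_rot"])
    jaw=np.broadcast_to(jaw,(len(targets),))
    for T,j in zip(targets,jaw):
        y=np.array([np.cos(np.radians(j)),np.sin(np.radians(j)),0]);z=np.array([0,0,-1.]);x=np.cross(y,z)
        R=Ro.from_matrix(np.stack([x,y,z],1))
        t=(R0.inv()*R).as_rotvec(degrees=True);d=R0.inv().apply(np.array(T)-p)*1000
        print([float(round(v,1)) for v in t]+[float(round(v)) for v in d],"->",np.round(T,3))
E
python3 - <<'E'
from h import *
print("cap",tri((289,95),(405,187)), "cyl", tri((220,42),(412,135)))
s=ctrl.get_state();p=s["position"]
T=[[.19,.621,.28],[.19,.621,.33],[.19,.621,.37]];J=[73,73,73]
ang=np.linspace(73,-28,20)[1:]
for i,a in enumerate(ang):
    r=.65 if a>0 else .65+(.573-.65)*(-a/28)
    T.append([r*np.cos(np.radians(a)),r*np.sin(np.radians(a)),.37]);J.append(73+(-80.8)*(i+1)/19)
rows(T[:8],J[:8])
E
```

```text
cap (array([ 0.7975, -0.0408,  0.1483]), np.float64(0.0018419378520260607)) cyl (array([0.8513, 0.0658, 0.2418]), np.float64(0.0013195035461449054))
[-0.1, 0.0, -0.0, 0.0, 0.0, -58.0] -> [0.19  0.621 0.28 ]
[-0.1, 0.0, -0.0, 0.0, 0.0, -108.0] -> [0.19  0.621 0.33 ]
[-0.1, 0.0, -0.0, 0.0, 0.0, -148.0] -> [0.19  0.621 0.37 ]
[-0.1, 0.0, 4.2, -60.0, -3.0, -148.0] -> [0.247 0.601 0.37 ]
[-0.1, 0.0, 8.5, -120.0, -11.0, -148.0] -> [0.301 0.576 0.37 ]
[-0.1, 0.0, 12.8, -178.0, -25.0, -148.0] -> [0.354 0.545 0.37 ]
[-0.1, 0.0, 17.0, -236.0, -44.0, -148.0] -> [0.403 0.51  0.37 ]
[-0.1, 0.0, 21.3, -291.0, -68.0, -148.0] -> [0.448 0.471 0.37 ]
```

Call:
step_arm --pt "0 0 0 0 0 -58 87" --pt "0 0 0 0 0 -108 87" --pt "0 0 0 0 0 -148 87" --pt "0 0 4.2 -60 -3 -148 87" --pt "0 0 8.5 -120 -11 -148 87" --pt "0 0 12.8 -178 -25 -148 87" --pt "0 0 17 -236 -44 -148 87" --pt "0 0 21.3 -291 -68 -148 87"

```text
time: 1.15
position: [0.45, 0.4701, 0.3699]
tool_rot: [-1.034, -2.966, 0.001]
ft_force: [0.3, 0.9, 0.1]
grip_width: 1.003
```

```bash
python3 - <<'E'
from h import *
T=[];J=[];ang=np.linspace(73,-28,20)[1:]
for i,a in enumerate(ang):
    r=.65 if a>0 else .65+(.573-.65)*(-a/28)
    T.append([r*np.cos(np.radians(a)),r*np.sin(np.radians(a)),.37]);J.append(73+(-80.8)*(i+1)/19)
rows(T[5:13],J[5:13]); print(ctrl.get_state())
E
```

```text
[-0.0, 0.0, 4.1, -58.0, -9.0, 0.0] -> [0.49  0.427 0.37 ]
[-0.0, 0.0, 8.3, -116.0, -22.0, 0.0] -> [0.527 0.38  0.37 ]
[-0.0, 0.0, 12.6, -174.0, -41.0, 0.0] -> [0.56 0.33 0.37]
[-0.0, 0.0, 16.8, -229.0, -66.0, 0.0] -> [0.588 0.276 0.37 ]
[-0.0, 0.0, 21.1, -282.0, -95.0, 0.0] -> [0.611 0.221 0.37 ]
[-0.0, 0.0, 25.3, -331.0, -129.0, 0.0] -> [0.629 0.163 0.37 ]
[-0.0, 0.0, 29.6, -378.0, -168.0, 0.0] -> [0.642 0.104 0.37 ]
[-0.0, 0.0, 33.8, -420.0, -210.0, 0.0] -> [0.648 0.044 0.37 ]
{'time': 1.15, 'joint_positions': array([-0.9428,  0.3012,  0.1294,  1.1901, -0.0382,  1.6533,  0.0775]), 'qd': array([ 0.513 ,  0.0059,  0.3092,  0.0019, -0.0917,  0.0009,  0.1973]), 'joint_torque': array([ -2.654 , -49.3518,   0.6167, -31.7387,   0.0368,   0.231 ,
        -0.1977]), 'position': array([0.45  , 0.4701, 0.3699]), 'tool_rot': array([-1.0344, -2.9663,  0.0011]), 'ft_force': array([0.3143, 0.87  , 0.0635]), 'torque': array([-0.0438, -0.0479,  0.0299]), 'grip_width': 1.0027410237938281}
```

Call:
step_arm --pt "0 0 4.1 -58 -9 0 60" --pt "0 0 8.3 -116 -22 0 50" --pt "0 0 12.6 -174 -41 0 40" --pt "0 0 16.8 -229 -66 0 40" --pt "0 0 21.1 -282 -95 0 40" --pt "0 0 25.3 -331 -129 0 40" --pt "0 0 29.6 -378 -168 0 40" --pt "0 0 33.8 -420 -210 0 40"

```text
time: 2.15
position: [0.6481, 0.0443, 0.3699]
tool_rot: [-1.852, -2.537, 0.001]
ft_force: [0.6, 0.2, -0.5]
grip_width: 0.462
```

```bash
python3 - <<'E'
from h import *
T=[];J=[];ang=np.linspace(73,-28,20)[1:]
for i,a in enumerate(ang):
    r=.65 if a>0 else .65+(.573-.65)*(-a/28)
    T.append([r*np.cos(np.radians(a)),r*np.sin(np.radians(a)),.37]);J.append(73+(-80.8)*(i+1)/19)
T=T[13:]+[[.4955,-.288,.31],[.4955,-.288,.26]];J=J[13:]+[-7.8,-7.8]
rows(T,J); print(ctrl.get_state())
E
```

```text
[-0.0, 0.0, 4.3, -57.0, -21.0, 0.0] -> [ 0.646 -0.016  0.37 ]
[-0.0, 0.0, 8.5, -106.0, -56.0, 0.0] -> [ 0.627 -0.074  0.37 ]
[-0.0, 0.0, 12.8, -151.0, -95.0, 0.0] -> [ 0.603 -0.129  0.37 ]
[-0.0, 0.0, 17.0, -191.0, -138.0, 0.0] -> [ 0.575 -0.18   0.37 ]
[-0.0, 0.0, 21.3, -226.0, -183.0, 0.0] -> [ 0.542 -0.227  0.37 ]
[-0.0, 0.0, 25.5, -255.0, -231.0, 0.0] -> [ 0.506 -0.269  0.37 ]
[-0.0, 0.0, 25.5, -270.0, -247.0, 60.0] -> [ 0.496 -0.288  0.31 ]
[-0.0, 0.0, 25.5, -270.0, -247.0, 110.0] -> [ 0.496 -0.288  0.26 ]
{'time': 2.15, 'joint_positions': array([-0.4243,  0.3114,  0.433 ,  1.2031, -0.1291,  1.6542,  0.2893]), 'qd': array([ 0.5191,  0.0228,  0.2972,  0.0088, -0.0964,  0.0059,  0.2066]), 'joint_torque': array([ -2.6879, -47.2695,   3.3923, -31.4846,   0.0599,   0.2355,
        -0.2144]), 'position': array([0.6481, 0.0443, 0.3699]), 'tool_rot': array([-1.852 , -2.5372,  0.0009]), 'ft_force': array([ 0.607 ,  0.1846, -0.5123]), 'torque': array([-0.0672, -0.0255, -0.0508]), 'grip_width': 0.46223214737683793}
```

Call:
step_arm --pt "0 0 4.3 -57 -21 0 40" --pt "0 0 8.5 -106 -56 0 40" --pt "0 0 12.8 -151 -95 0 40" --pt "0 0 17 -191 -138 0 40" --pt "0 0 21.3 -226 -183 0 40" --pt "0 0 25.5 -255 -231 0 40" --pt "0 0 25.5 -270 -247 60 40" --pt "0 0 25.5 -270 -247 110 40"

```text
time: 3.15
position: [0.494, -0.2891, 0.2595]
tool_rot: [2.368, 2.063, 0.001]
ft_force: [0.8, 0.2, -1.2]
grip_width: 0.46
```

```bash
python3 - <<'E'
from h import *
for n in["side","top","wrist"]:
    s=ctrl.get_state()
    im=optics.get_image(n)[:,:,::-1]; cv2.imwrite(f"pics/{n}1.png",im)
    if n!="wrist":
        cv2.imwrite(f"pics/{n}1c.png",cv2.resize(im[150:310,330:490] if n=="top" else im[130:370,240:440],None,fx=3,fy=2.5 if n=="side" else 3)); 
s=ctrl.get_state();print(s["position"],s["tool_rot"],s["joint_positions"])
E
```

```text
[ 0.4944 -0.2853  0.2585] [-2.36   -2.066   0.0032] [-0.1093  0.1552  0.6603  1.6161 -0.0957  1.4087  0.4285]
```

View pics/wrist1.png

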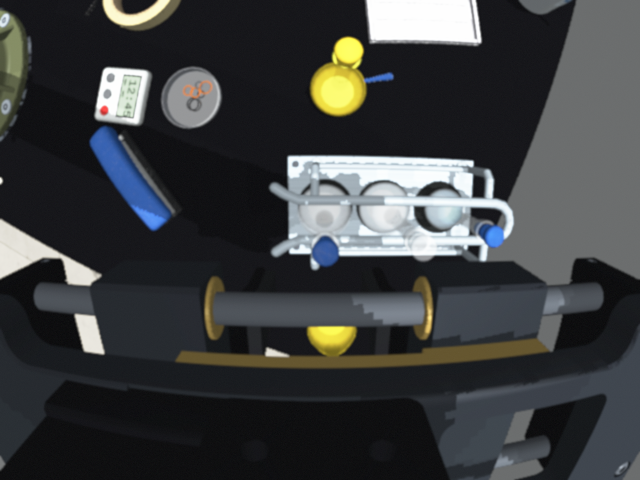

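View pics/side1c.png

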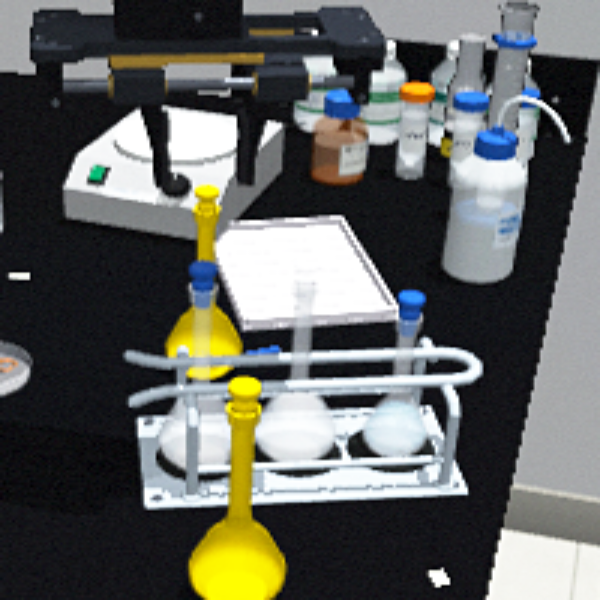

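View pics/top1.png

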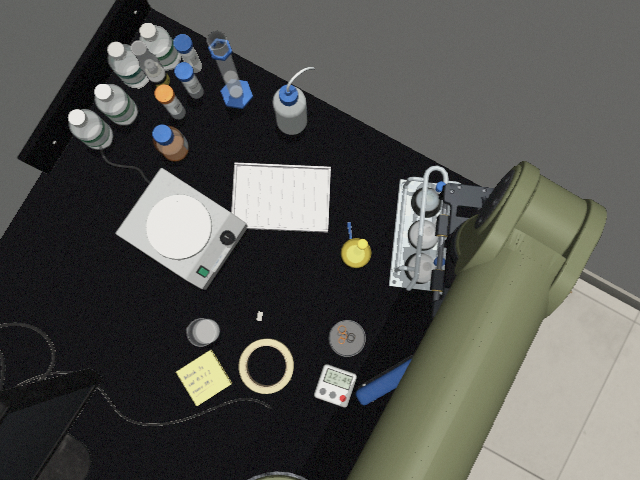

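```bash
cat >> h.py <<'E'
def wray(p,c=None):
    c=c or optics.get_calibration("wrist");K=c["K"]
    v=np.array([p[0]-K[0,2],p[1]-K[1,2]]);r=np.hypot(*v);a=r/K[0,0]
    d=np.array([*(np.sin(a)*v/r),np.cos(a)]) if r>0 else np.array([0,0,1.])
    return -c["R"].T@c["t"],c["R"].T@d
def wplane(p,z,c=None):
    o,d=wray(p,c);return o+d*(z-o[2])/d[2]
E
python3 - <<'E'
from h import *
im=cv2.imread("pics/wrist1.png");h=cv2.cvtColor(im,cv2.COLOR_BGR2HSV);m=cv2.inRange(h,(100,120,50),(130,255,255))
n,l,st,c=cv2.connectedComponentsWithStats(m)
for i in range(1,n):
    if st[i,4]>60:print(c[i],st[i],wplane(c[i],.18),wplane(c[i],.147))
print("100",wplane((423,244),.18),"yellow",wplane((348,50),.18))
for p in((292,163),(470,166)):print("rack corner",wplane(p,.003))
s=ctrl.get_state();print(s["position"],s["tool_rot"])
rows([[.4955,-.288,.20],[.4955,-.288,.1365]],-7.8)
E
```

```text
[379.9849  77.5879] [365  72  29  12 199] [ 0.5488 -0.1789  0.18  ] [ 0.555  -0.1732  0.147 ]
[127.8993 178.6364] [  89  125   83  107 3306] [ 0.3676 -0.2185  0.18  ] [ 0.3487 -0.2183  0.147 ]
[491.7647 234.8024] [479 224  25  24 425] [ 0.6189 -0.2929  0.18  ] [ 0.6346 -0.3029  0.147 ]
[325.4846 252.1695] [313 237  26  31 584] [ 0.4991 -0.2894  0.18  ] [ 0.4983 -0.2989  0.147 ]
100 [ 0.5662 -0.2926  0.18  ] yellow [ 0.5308 -0.1583  0.18  ]
rack corner [ 0.4713 -0.2331  0.003 ]
rack corner [ 0.6779 -0.2593  0.003 ]
[ 0.4944 -0.2853  0.2585] [-2.36   -2.066   0.0032]
[-0.3, -0.1, 0.2, -3.0, 2.0, 58.0] -> [ 0.496 -0.288  0.2  ]
[-0.3, -0.1, 0.2, -3.0, 2.0, 122.0] -> [ 0.496 -0.288  0.136]
```

```bash
cat >> h.py <<'E'
def avg(n=6):
    P=[];Q=[]
    for i in range(n):
        optics.get_image("top");s=ctrl.get_state();P.append(s["position"]);Q.append(Ro.from_rotvec(s["tool_rot"]).as_matrix()[:,1])
    P=np.array(P);q=np.mean(Q,0)
    print("pos",P.mean(0),"std",P.std(0),"jaw deg",np.degrees(np.arctan2(q[1],q[0])),"t",s["time"]);return P.mean(0)
E
python3 - <<'E'
from h import *
avg();s=ctrl.get_state();print(Ro.from_rotvec(s["tool_rot"]).as_matrix())
E
```

```text
pos [ 0.4971 -0.2867  0.2626] std [0.0005 0.0003 0.0008] jaw deg -7.557798977814515 t 3.6
[[ 0.1317  0.9913  0.0032]
 [ 0.9913 -0.1317 -0.0013]
 [-0.0009  0.0034 -1.    ]]
```

Call:
step_arm --pt "0 0 0 -1.5 0 30 40" --pt "0 0 0 -1.5 0 60 40" --pt "0 0 0 -1.5 0 85 40" --pt "0 0 0 -1.5 0 105 40" --pt "0 0 0 -1.5 0 118 40" --pt "0 0 0 -1.5 0 126 40" --pt "0 0 0 -1.5 0 126 40" --pt "0 0 0 -1.5 0 126 32" --newtons 12

```text
time: 4.6
position: [0.4962, -0.2883, 0.1353]
tool_rot: [2.363, 2.069, 0.001]
ft_force: [0.9, -0.0, -0.5]
grip_width: 0.411
```

```bash
python3 - <<'E'
from h import *
im=optics.get_image("side")[:,:,::-1]; cv2.imwrite("pics/side2.png",cv2.resize(im[170:330,250:410],None,fx=3.7,fy=3.7,interpolation=cv2.INTER_CUBIC))
im=optics.get_image("wrist")[:,:,::-1]; cv2.imwrite("pics/wrist2.png",im)
avg(3)
E
```

```text
pos [ 0.4959 -0.2881  0.1351] std [0.0001 0.0001 0.0001] jaw deg -7.604050075031921 t 4.85
```

View pics/side2.png

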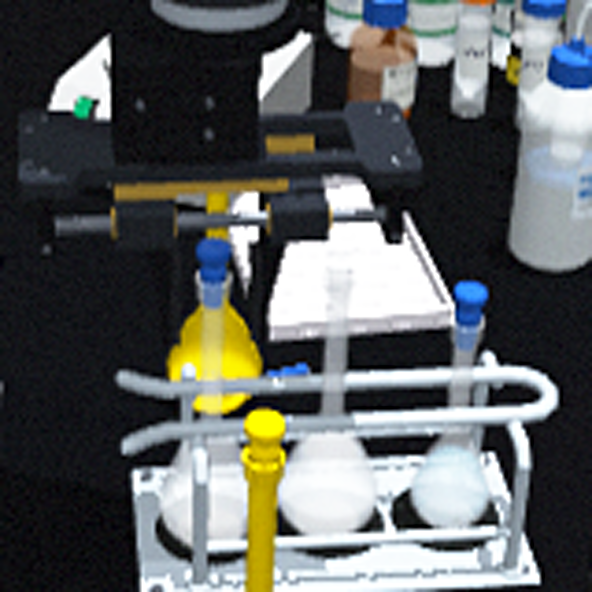

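View pics/wrist2.png

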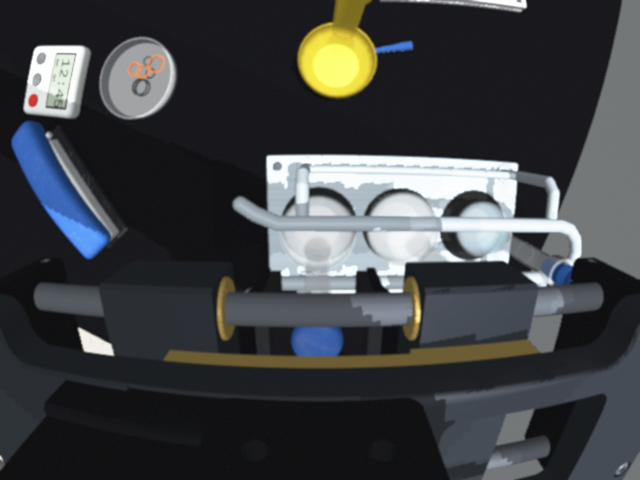

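The wrist view has the blue stopper at (317,341), centred between the fingers at about 265 and 370. The side crop agrees, with the neck at 212 between fingers at 180 and 245. Closing.

Call:
step_arm --pt "0 0 0 0 0 0 26" --pt "0 0 0 0 0 0 20" --pt "0 0 0 0 0 0 16" --pt "0 0 0 0 0 0 12" --pt "0 0 0 0 0 0 8" --pt "0 0 0 0 0 0 8" --pt "0 0 0 0 0 0 8" --pt "0 0 0 0 0 -2 8" --newtons 15

```text
time: 5.85
position: [0.4954, -0.2879, 0.1363]
tool_rot: [-2.363, -2.069, 0.0]
ft_force: [0.3, -1.2, -1.5]
grip_width: 0.167
```

```bash
python3 - <<'E'
from h import *
im=optics.get_image("wrist")[:,:,::-1]; cv2.imwrite("pics/wrist3.png",im)
avg(3);print(ctrl.get_state())
E
```

```text
pos [ 0.4957 -0.288   0.1366] std [0.     0.     0.0001] jaw deg -7.602696349782088 t 6.05
{'time': 6.05, 'joint_positions': array([-0.082 ,  0.2466,  0.6484,  1.7767, -0.1608,  1.1715,  0.4819]), 'qd': array([ 0.0005,  0.0003,  0.0004,  0.0022, -0.0003, -0.0023,  0.0005]), 'joint_torque': array([  0.0058, -36.2454,   4.8733, -29.471 ,  -0.0331,   0.0693,
        -0.0008]), 'position': array([ 0.4956, -0.288 ,  0.1365]), 'tool_rot': array([-2.3638, -2.0692, -0.0001]), 'ft_force': array([-0.8346, -0.3792,  0.3039]), 'torque': array([-0.0934,  0.0297, -0.0081]), 'grip_width': 0.1618127082751492}
```

View pics/wrist3.png

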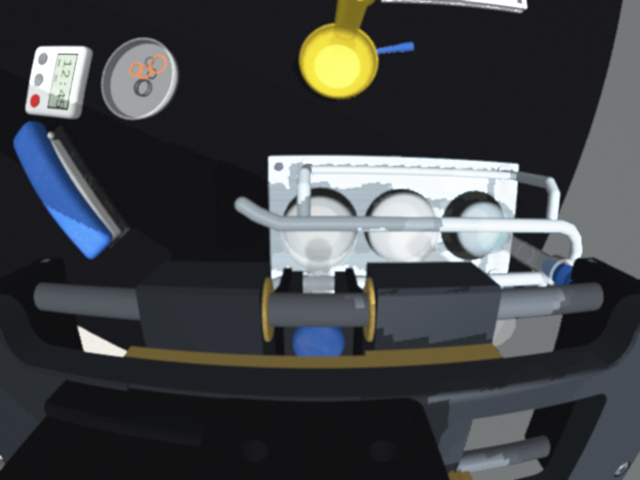

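Call:
step_arm --pt "0 0 0 0 0 -2 8" --pt "0 0 0 0 0 -5 8" --pt "0 0 0 0 0 -5 8" --pt "0 0 0 0 -6 -5 8" --pt "0 0 0 0 -16 -5 8" --pt "0 0 0 0 -28 -5 8" --pt "0 0 0 0 -38 -5 8" --pt "0 0 0 0 -42 -5 8"

```text
time: 7.05
position: [0.4532, -0.2824, 0.1417]
tool_rot: [-2.364, -2.069, -0.001]
ft_force: [0.6, -0.4, -0.6]
grip_width: 0.164
```

```bash
python3 - <<'E'
from h import *
im=optics.get_image("side")[:,:,::-1]; cv2.imwrite("pics/side4.png",cv2.resize(im[170:330,250:410],None,fx=3.7,fy=3.7,interpolation=cv2.INTER_CUBIC))
avg(3);print(ctrl.get_state()["ft_force"])
E
```

```text
pos [ 0.4541 -0.2824  0.1417] std [0.0003 0.     0.    ] jaw deg -7.604600982895838 t 7.25
[-0.3427  0.5156 -1.2277]
```

View pics/side4.png

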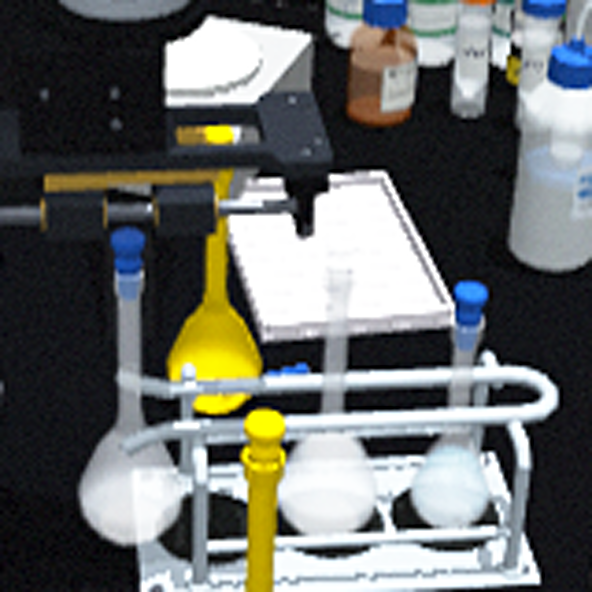

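Call:
step_arm --pt "0 0 0 0 -14 0 8" --pt "0 0 0 0 -30 0 8" --pt "0 0 0 0 -45 0 8" --pt "0 0 0 0 -57 0 8" --pt "0 0 0 0 -58 -35 8" --pt "0 0 0 0 -58 -85 8" --pt "0 0 0 0 -58 -140 8" --pt "0 0 0 0 -58 -190 8"

```text
time: 8.25
position: [0.396, -0.2749, 0.3336]
tool_rot: [2.363, 2.068, 0.002]
ft_force: [1.0, 0.4, -1.8]
grip_width: 0.165
```

```bash
python3 - <<'E'
from h import *
im=optics.get_image("side")[:,:,::-1]; cv2.imwrite("pics/side5.png",im)
p=avg(3);print(ctrl.get_state()["ft_force"],ctrl.get_state()["joint_positions"])
E=np.array([.6423,.0311,.34]);n=6
rows([p+(E-p)*k/8 for k in (1,2,3,4,5,6,7,8)],-7.6,base=p)
E
```

```text
pos [ 0.3974 -0.2757  0.3345] std [0.0007 0.0005 0.0021] jaw deg -7.619648026342714 t 8.45
[-1.0523  0.258  -0.8905] [-0.1366 -0.1149  0.634   1.6884  0.0673  1.5442  0.3596]
[0.1, 0.0, -0.0, 42.0, 25.0, -1.0] -> [ 0.428 -0.237  0.335]
[0.1, 0.0, -0.0, 84.0, 51.0, -1.0] -> [ 0.459 -0.199  0.336]
[0.1, 0.0, -0.0, 126.0, 76.0, -2.0] -> [ 0.489 -0.161  0.337]
[0.1, 0.0, -0.0, 168.0, 101.0, -3.0] -> [ 0.52  -0.122  0.337]
[0.1, 0.0, -0.0, 210.0, 126.0, -3.0] -> [ 0.55  -0.084  0.338]
[0.1, 0.0, -0.0, 252.0, 152.0, -4.0] -> [ 0.581 -0.046  0.339]
[0.1, 0.0, -0.0, 294.0, 177.0, -5.0] -> [ 0.612 -0.007  0.339]
[0.1, 0.0, -0.0, 337.0, 202.0, -5.0] -> [0.642 0.031 0.34 ]
```

View pics/side5.png

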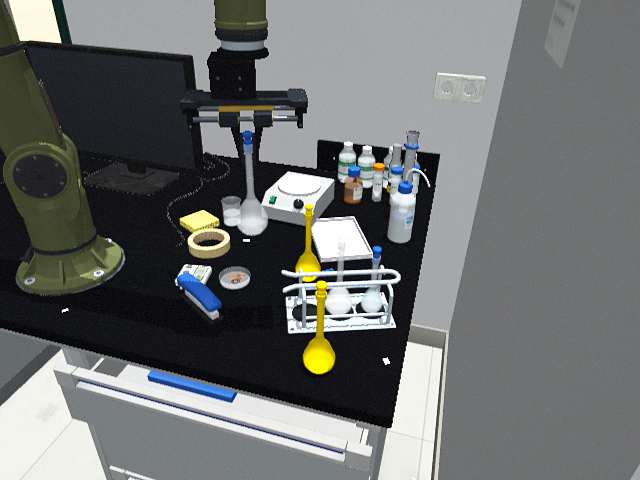

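Call:
step_arm --pt "0 0 0 20 12 -2 8" --pt "0 0 0 60 36 -4 8" --pt "0 0 0 110 66 -5 8" --pt "0 0 0 165 99 -5 8" --pt "0 0 0 220 132 -5 8" --pt "0 0 0 275 165 -5 8" --pt "0 0 0 318 191 -5 8" --pt "0 0 0 337 202 -5 8" --newtons 20

```text
time: 9.45
position: [0.6416, 0.0369, 0.3327]
tool_rot: [-2.356, -2.072, 0.006]
ft_force: [0.3, 0.1, -1.4]
grip_width: 0.161
```

```bash
python3 - <<'E'
from h import *
im=optics.get_image("side")[:,:,::-1]; cv2.imwrite("pics/side6.png",im)
im=optics.get_image("top")[:,:,::-1]; cv2.imwrite("pics/top6.png",im)
p=avg(6);print(ctrl.get_state()["ft_force"])
rows([[.6423,.0311,.16],[.6423,.0311,.137]],-7.6,base=p)
E
```

```text
pos [0.6406 0.0312 0.3356] std [0.0001 0.0011 0.0011] jaw deg -7.6932113626415335 t 9.85
[-0.3498 -0.1262 -0.1919]
[0.0, 0.0, -0.2, 0.0, 2.0, 176.0] -> [0.642 0.031 0.16 ]
[0.0, 0.0, -0.2, 0.0, 2.0, 199.0] -> [0.642 0.031 0.137]
```

View pics/side6.png

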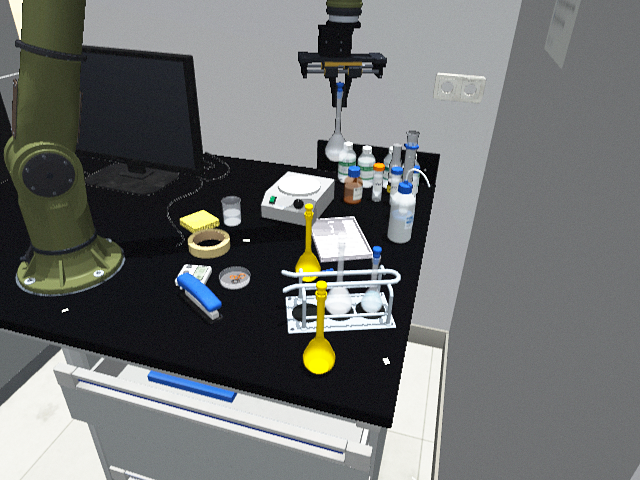

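View pics/top6.png

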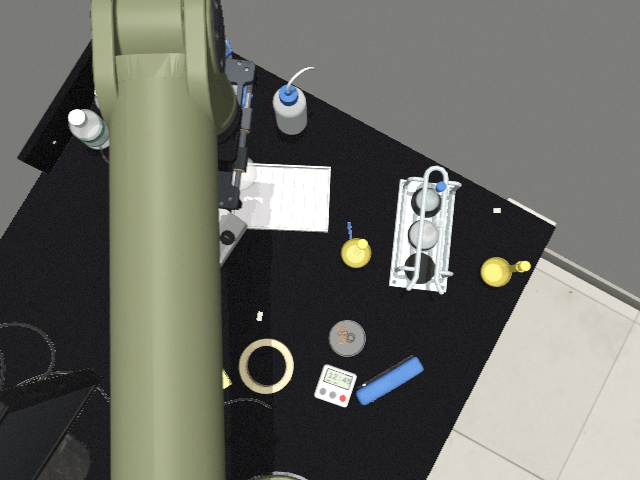

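Call:
step_arm --pt "0 0 0 0 2 30 8" --pt "0 0 0 0 2 75 8" --pt "0 0 0 0 2 120 8" --pt "0 0 0 0 2 155 8" --pt "0 0 0 0 2 180 8" --pt "0 0 0 0 2 190 8" --pt "0 0 0 0 2 194 8" --pt "0 0 0 0 2 195 8"

```text
time: 10.85
position: [0.644, 0.0321, 0.1427]
tool_rot: [2.363, 2.068, 0.003]
ft_force: [-0.4, 0.8, -0.3]
grip_width: 0.162
```

```bash
python3 - <<'E'
from h import *
im=optics.get_image("side")[:,:,::-1]; cv2.imwrite("pics/side7.png",cv2.resize(im[60:280,230:450],None,fx=2.7,fy=2.7,interpolation=cv2.INTER_CUBIC))
p=avg(5);print(ctrl.get_state()["ft_force"])
E
```

```text
pos [0.6439 0.0323 0.1425] std [0.0001 0.     0.0002] jaw deg -7.604169550782703 t 11.15
[ 0.2816  0.4582 -1.2443]
```

View pics/side7.png

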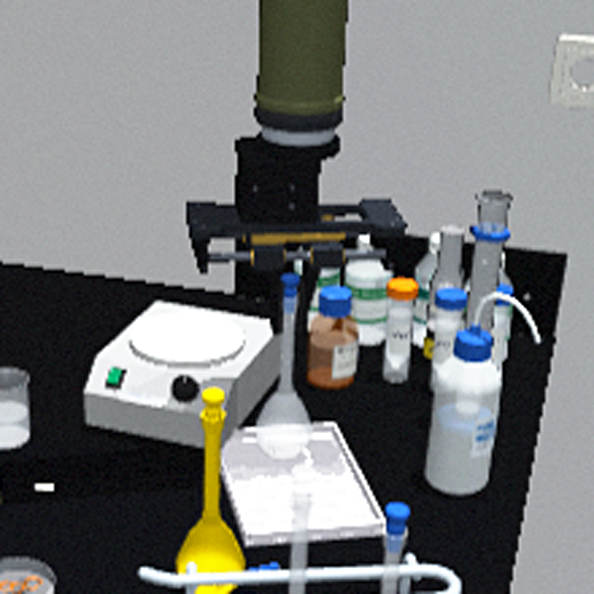

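Call:
step_arm --pt "0 0 0 -1 -1 2 8" --pt "0 0 0 -1 -1 4 8" --pt "0 0 0 -1 -1 5 8" --pt "0 0 0 -1 -1 6 8" --pt "0 0 0 -1 -1 6.5 8" --pt "0 0 0 -1 -1 7 8" --pt "0 0 0 -1 -1 7 8" --pt "0 0 0 -1 -1 7 8"

```text
time: 12.15
position: [0.6424, 0.0315, 0.1351]
tool_rot: [2.364, 2.069, 0.001]
ft_force: [-1.4, 0.0, 2.7]
grip_width: 0.165
```

```bash
python3 - <<'E'
from h import *
for i in range(4): avg(1);print(ctrl.get_state()["ft_force"])
E
```

```text
pos [0.6424 0.0314 0.1351] std [0. 0. 0.] jaw deg -7.605024441420205 t 12.2
[-0.702   0.1457  2.8787]
pos [0.6424 0.0314 0.135 ] std [0. 0. 0.] jaw deg -7.605872384809655 t 12.25
[-0.3504  0.342   3.4843]
pos [0.6424 0.0315 0.135 ] std [0. 0. 0.] jaw deg -7.603917720460184 t 12.3
[-0.7449  0.417   4.3769]
pos [0.6424 0.0314 0.135 ] std [0. 0. 0.] jaw deg -7.608403427247082 t 12.35
[-0.5211  1.0887  4.7003]
```

Call:
step_arm --pt "0 0 0 0 0 -0.5 17" --pt "0 0 0 0 0 -0.5 22" --pt "0 0 0 0 0 -0.5 30" --pt "0 0 0 0 0 -0.5 40" --pt "0 0 0 0 0 -0.5 40" --pt "0 0 0 0 0 -10 40" --pt "0 0 0 0 0 -40 40" --pt "0 0 0 0 0 -90 40"

```text
time: 13.35
position: [0.6411, 0.0315, 0.2244]
tool_rot: [-2.363, -2.068, 0.004]
ft_force: [1.8, 0.4, 0.7]
grip_width: 0.457
```

```bash
python3 - <<'E'
from h import *
im=optics.get_image("side")[:,:,::-1]; cv2.imwrite("pics/side8.png",cv2.resize(im[60:280,230:450],None,fx=2.7,fy=2.7,interpolation=cv2.INTER_CUBIC))
im=optics.get_image("wrist")[:,:,::-1]; cv2.imwrite("pics/wrist8.png",im)
p=avg(5);print(ctrl.get_state()["ft_force"],ctrl.get_state()["grip_width"])
M=np.array([.5612,-.2967]);print("mid target")
E=np.array([*M,.30]);rows([p+(E-p)*k for k in(.5,1)],-7.6,base=p)
E
```

```text
pos [0.6426 0.0314 0.2257] std [0.0011 0.0001 0.002 ] jaw deg -7.60522948223245 t 13.7
[-0.2395  0.2938  0.629 ] 0.4599643839165295
mid target
[-0.1, 0.0, 0.0, -168.0, -19.0, -37.0] -> [ 0.602 -0.133  0.263]
[-0.1, 0.0, 0.0, -336.0, -37.0, -74.0] -> [ 0.561 -0.297  0.3  ]
```

View pics/side8.png

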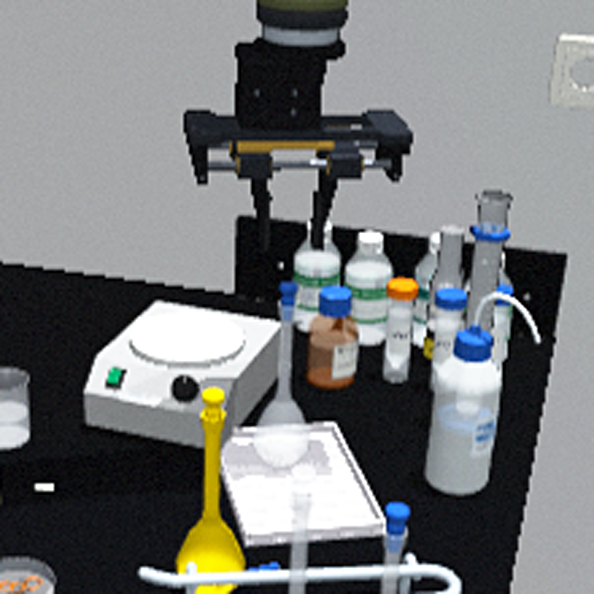

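View pics/wrist8.png

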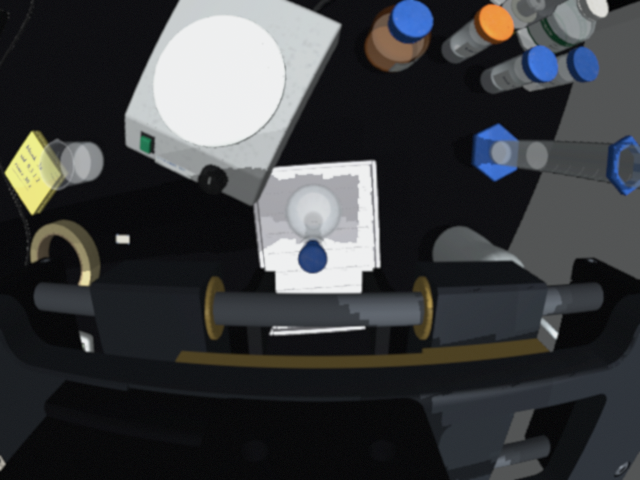

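Call:
step_arm --pt "0 0 0 -30 -3 -50 40" --pt "0 0 0 -90 -10 -74 40" --pt "0 0 0 -150 -17 -74 40" --pt "0 0 0 -210 -23 -74 40" --pt "0 0 0 -268 -30 -74 40" --pt "0 0 0 -318 -35 -74 40" --pt "0 0 0 -336 -37 -55 40" --pt "0 0 0 -336 -37 -20 40"

```text
time: 14.7
position: [0.5606, -0.2986, 0.2436]
tool_rot: [2.366, 2.065, 0.0]
ft_force: [0.7, 0.4, 0.1]
grip_width: 0.459
```

```bash
python3 - <<'E'
from h import *
avg(6); im=optics.get_image("wrist")[:,:,::-1]; cv2.imwrite("pics/wrist9.png",im[150:400,180:520])
im=optics.get_image("side")[:,:,::-1]; cv2.imwrite("pics/side9.png",cv2.resize(im[130:340,240:450],None,fx=2.8,fy=2.8,interpolation=cv2.INTER_CUBIC))
p=avg(2);
rows([[.5612,-.2966,.135]],-7.6,base=p)
E
```

```text
pos [ 0.5605 -0.295   0.2418] std [0.0014 0.0006 0.0031] jaw deg -7.531962082754516 t 15.0
pos [ 0.5618 -0.2966  0.2458] std [0.0001 0.     0.0001] jaw deg -7.559962949062797 t 15.2
[0.1, 0.0, 0.0, 0.0, -1.0, 111.0] -> [ 0.561 -0.297  0.135]
```

View pics/side9.png

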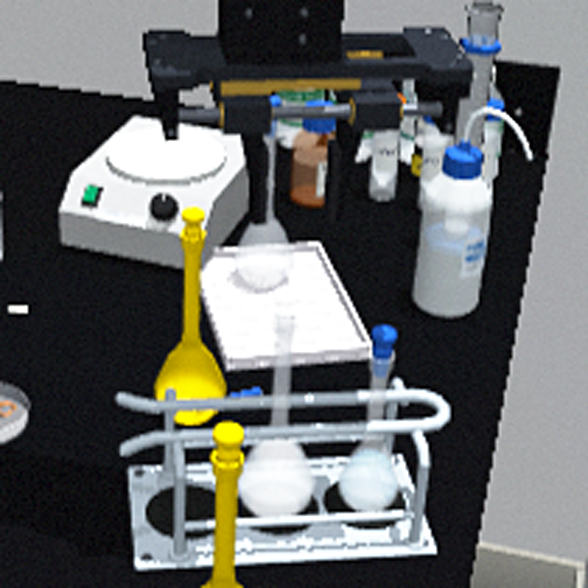

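Call:
step_arm --pt "0 0 0 0 0 25 40" --pt "0 0 0 0 -0.5 55 40" --pt "0 0 0 0 -0.5 80 40" --pt "0 0 0 0 -0.5 98 40" --pt "0 0 0 0 -0.5 107 40" --pt "0 0 0 0 -0.5 111 40" --pt "0 0 0 0 -0.5 111 40" --pt "0 0 0 0 -0.5 111 34" --newtons 15

```text
time: 16.2
position: [0.5611, -0.297, 0.1344]
tool_rot: [2.363, 2.068, 0.001]
ft_force: [-0.2, -0.6, 0.5]
grip_width: 0.417
```

```bash
python3 - <<'E'
from h import *
im=optics.get_image("wrist")[:,:,::-1]; cv2.imwrite("pics/wrist10.png",im[150:400,180:520])
im=optics.get_image("side")[:,:,::-1]; cv2.imwrite("pics/side10.png",cv2.resize(im[170:330,250:410],None,fx=3.7,fy=3.7,interpolation=cv2.INTER_CUBIC))
p=avg(3);
E
```

```text
pos [ 0.5608 -0.2967  0.134 ] std [0.0001 0.     0.0001] jaw deg -7.604627271784929 t 16.45
```

View pics/side10.png

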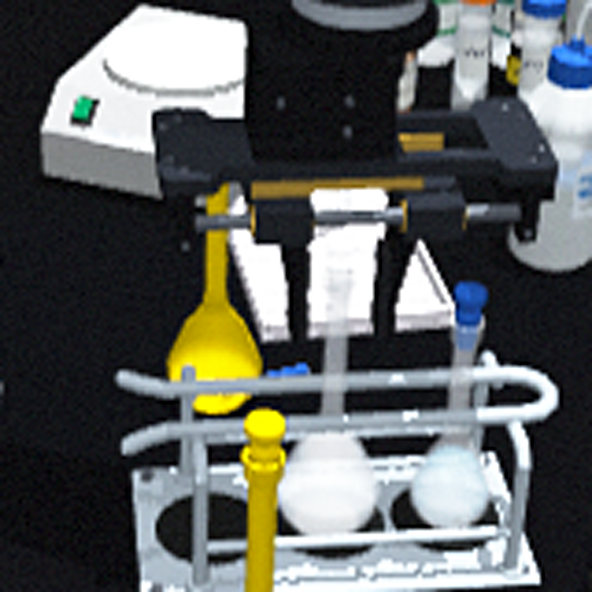

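View pics/wrist10.png

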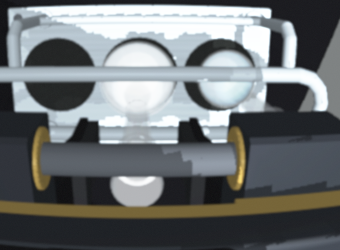

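The neck at 340 (side crop) is centred between the finger edges at 306 and 374. Closing and lifting slightly.

Call:
step_arm --pt "0 0 0 0 0 0 26" --pt "0 0 0 0 0 0 20" --pt "0 0 0 0 0 0 16" --pt "0 0 0 0 0 0 12" --pt "0 0 0 0 0 0 8" --pt "0 0 0 0 0 0 8" --pt "0 0 0 0 0 0 8" --pt "0 0 0 0 0 -2 8"

```text
time: 17.45
position: [0.5603, -0.2965, 0.1352]
tool_rot: [-2.363, -2.069, 0.0]
ft_force: [0.3, -0.4, -1.0]
grip_width: 0.17
```

Call:
step_arm --pt "0 0 0 0 0 -2 8" --pt "0 0 0 0 0 -5 8" --pt "0 0 0 0 0 -5 8" --pt "0 0 0 0 -8 -5 8" --pt "0 0 0 0 -20 -5 8" --pt "0 0 0 0 -35 -5 8" --pt "0 0 0 0 -50 -5 8" --pt "0 0 0 0 -60 -5 8" --newtons 20

```text
time: 18.45
position: [0.4998, -0.2887, 0.1407]
tool_rot: [-2.364, -2.068, -0.001]
ft_force: [0.1, -0.4, -2.1]
grip_width: 0.163
```

```bash
python3 - <<'E'
from h import *
im=optics.get_image("side")[:,:,::-1]; cv2.imwrite("pics/side11.png",cv2.resize(im[170:330,250:410],None,fx=3.7,fy=3.7,interpolation=cv2.INTER_CUBIC))
p=avg(3);s=ctrl.get_state();print(s["ft_force"],s["grip_width"])
E
```

```text
pos [ 0.5007 -0.2887  0.1408] std [0.0007 0.0001 0.    ] jaw deg -7.626042553915527 t 18.65
[ 0.2607  0.4693 -1.4795] 0.16209946304863077
```

View pics/side11.png

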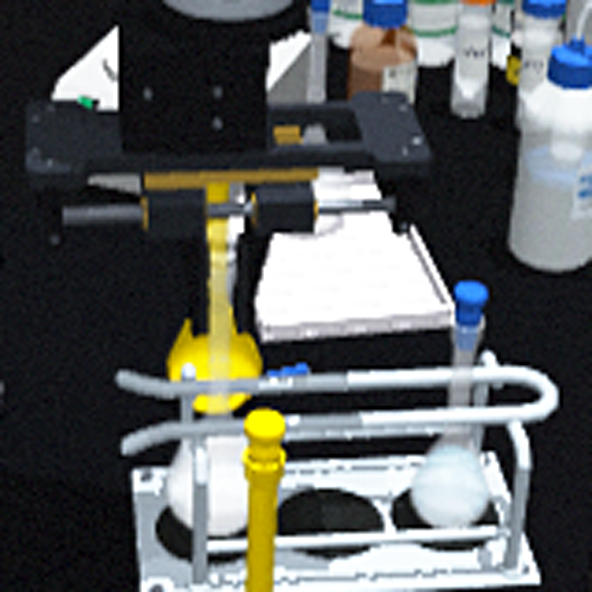

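Call:
step_arm --pt "0 0 0 0 -15 0 8" --pt "0 0 0 0 -38 0 8" --pt "0 0 0 0 -62 0 8" --pt "0 0 0 0 -86 0 8" --pt "0 0 0 0 -101 0 8" --pt "0 0 0 0 -103 -35 8" --pt "0 0 0 0 -103 -85 8" --pt "0 0 0 0 -103 -140 8"

```text
time: 19.65
position: [0.3984, -0.2749, 0.2817]
tool_rot: [-2.364, -2.069, 0.0]
ft_force: [1.5, 0.4, -1.6]
grip_width: 0.166
```

```bash
python3 - <<'E'
from h import *
p=avg(4);s=ctrl.get_state();print(s["ft_force"],s["grip_width"])
E=np.array([.6365,-.0647,.335]);rows([E],-7.6,base=p)
E
```

```text
pos [ 0.4007 -0.2763  0.2853] std [0.001  0.0006 0.0032] jaw deg -7.610733435322652 t 19.85
[-0.6049  0.1136 -2.9508] 0.164593723966487
[0.1, 0.0, -0.0, 241.0, 206.0, -49.0] -> [ 0.636 -0.065  0.335]
```

Call:
step_arm --pt "0 0 0 0 0 -45 8" --pt "0 0 0 20 17 -80 8" --pt "0 0 0 62 53 -82 8" --pt "0 0 0 108 92 -82 8" --pt "0 0 0 154 131 -82 8" --pt "0 0 0 200 170 -75 8" --pt "0 0 0 230 196 -60 8" --pt "0 0 0 241 205 -50 8"

```text
time: 20.85
position: [0.6344, -0.0602, 0.326]
tool_rot: [-2.357, -2.071, 0.007]
ft_force: [-0.3, 0.1, -2.2]
grip_width: 0.162
```

```bash
python3 - <<'E'
from h import *
avg(5);im=optics.get_image("side")[:,:,::-1]; cv2.imwrite("pics/side12.png",cv2.resize(im[40:280,230:450],None,fx=2.5,fy=2.5,interpolation=cv2.INTER_CUBIC))
p=avg(2);s=ctrl.get_state();print(s["ft_force"],s["grip_width"])
E=np.array([.6365,-.0647,.1400]);rows([E],-7.6,base=p)
E
```

```text
pos [ 0.6334 -0.0633  0.3282] std [0.0005 0.0021 0.0022] jaw deg -7.600443843870253 t 21.1
pos [ 0.6335 -0.0652  0.3318] std [0.0001 0.0002 0.    ] jaw deg -7.755037476605347 t 21.25
[ 0.2954 -0.1049 -1.1751] 0.1665532679499777
[0.1, -0.0, -0.1, 1.0, 3.0, 192.0] -> [ 0.636 -0.065  0.14 ]
```

View pics/side12.png

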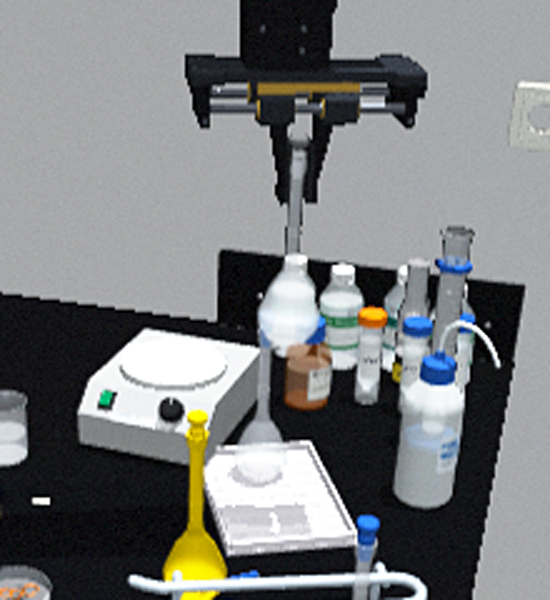

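Call:
step_arm --pt "0 0 0 0 2 30 8" --pt "0 0 0 0 2 75 8" --pt "0 0 0 0 2 120 8" --pt "0 0 0 0 2 155 8" --pt "0 0 0 0 2 176 8" --pt "0 0 0 0 2 184 8" --pt "0 0 0 0 2 188 8" --pt "0 0 0 0 2 188 8"

```text
time: 22.25
position: [0.6366, -0.0638, 0.1436]
tool_rot: [2.363, 2.068, 0.002]
ft_force: [0.4, -0.3, -1.9]
grip_width: 0.163
```

```bash
python3 - <<'E'
from h import *
p=avg(5);s=ctrl.get_state();print(s["ft_force"],s["grip_width"])
E
```

```text
pos [ 0.6366 -0.0637  0.1436] std [0.0001 0.0001 0.0002] jaw deg -7.604501880181693 t 22.5
[-0.7875  0.8142 -1.7134] 0.1688236839129567
```

Contact is expected at z≈0.1345, so about 9 mm to go.

Call:
step_arm --pt "0 0 0 0 0 3 8" --pt "0 0 0 0 0 5.5 8" --pt "0 0 0 0 0 7 8" --pt "0 0 0 0 0 8 8" --pt "0 0 0 0 0 8.5 8" --pt "0 0 0 0 0 9 8" --pt "0 0 0 0 0 9 8" --pt "0 0 0 0 0 9 8"

```text
time: 23.5
position: [0.6363, -0.0636, 0.134]
tool_rot: [2.364, 2.069, 0.001]
ft_force: [-0.6, 0.1, 1.8]
grip_width: 0.164
```

```bash
python3 - <<'E'
from h import *
p=avg(3);s=ctrl.get_state();print(s["ft_force"],s["grip_width"])
E
```

```text
pos [ 0.6363 -0.0636  0.134 ] std [0. 0. 0.] jaw deg -7.605016787546534 t 23.65
[0.0599 0.2857 1.9769] 0.16674762245998712
```

Contact at about 3–4 N, so I'll release and rise.

Call:
step_arm --pt "0 0 0 0 0 -0.3 17" --pt "0 0 0 0 0 -0.3 22" --pt "0 0 0 0 0 -0.3 30" --pt "0 0 0 0 0 -0.3 40" --pt "0 0 0 0 0 -0.3 40" --pt "0 0 0 0 0 -10 40" --pt "0 0 0 0 0 -40 40" --pt "0 0 0 0 0 -90 40"

```text
time: 24.65
position: [0.635, -0.0634, 0.2234]
tool_rot: [-2.362, -2.068, 0.004]
ft_force: [0.9, 0.4, 0.7]
grip_width: 0.461
```

```bash
python3 - <<'E'
from h import *
p=avg(4);im=optics.get_image("wrist")[:,:,::-1]; cv2.imwrite("pics/wrist13.png",im)
im=optics.get_image("side")[:,:,::-1]; cv2.imwrite("pics/side13.png",cv2.resize(im[130:340,240:450],None,fx=2.8,fy=2.8,interpolation=cv2.INTER_CUBIC))
p=avg(1);rows([[.6267,-.3053,.27]],-7.6,base=p)
E
```

```text
pos [ 0.6384 -0.064   0.2294] std [0.001  0.0002 0.0027] jaw deg -7.6163932482284284 t 24.85
pos [ 0.6354 -0.0635  0.2225] std [0. 0. 0.] jaw deg -7.603028786690097 t 25.0
[-0.1, 0.0, -0.0, -241.0, 23.0, -48.0] -> [ 0.627 -0.305  0.27 ]
```

View pics/side13.png

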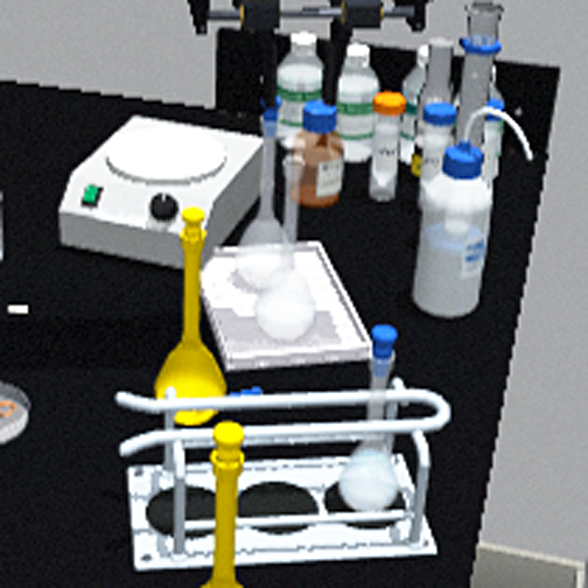

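View pics/wrist13.png

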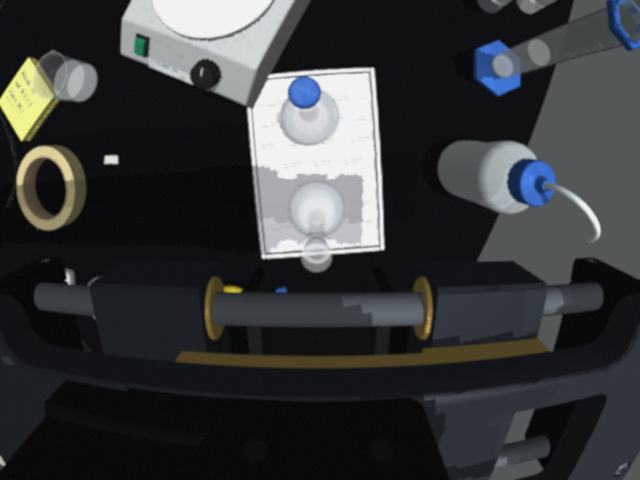

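Both large flasks stand upright in the tray. Next is the rear flask.

Call:
step_arm --pt "0 0 0 -25 2 -35 40" --pt "0 0 0 -70 7 -48 40" --pt "0 0 0 -125 12 -48 40" --pt "0 0 0 -180 17 -48 40" --pt "0 0 0 -222 21 -48 40" --pt "0 0 0 -241 23 -40 40" --pt "0 0 0 -241 23 -15 40" --pt "0 0 0 -241 23 0 40"

```text
time: 26.0
position: [0.6268, -0.3034, 0.2207]
tool_rot: [-2.359, -2.069, 0.001]
ft_force: [-0.1, 0.4, 0.2]
grip_width: 0.461
```

```bash
python3 - <<'E'
from h import *
avg(5); im=optics.get_image("wrist")[:,:,::-1]; cv2.imwrite("pics/wrist14.png",im[150:400,180:520])
im=optics.get_image("side")[:,:,::-1]; cv2.imwrite("pics/side14.png",cv2.resize(im[130:340,240:450],None,fx=2.8,fy=2.8,interpolation=cv2.INTER_CUBIC))
p=avg(2);
rows([[.627,-.3053,.1065]],-7.6,base=p)
E
```

```text
pos [ 0.627  -0.3037  0.2218] std [0.0006 0.0007 0.002 ] jaw deg -7.498264985589399 t 26.25
pos [ 0.6275 -0.3055  0.2247] std [0.0001 0.     0.0001] jaw deg -7.580224264161959 t 26.45
[0.1, 0.0, 0.0, 0.0, -1.0, 118.0] -> [ 0.627 -0.305  0.106]
```

View pics/side14.png

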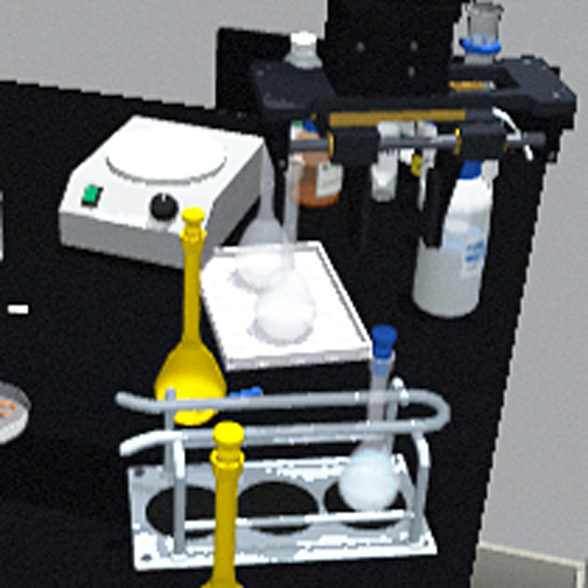

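View pics/wrist14.png

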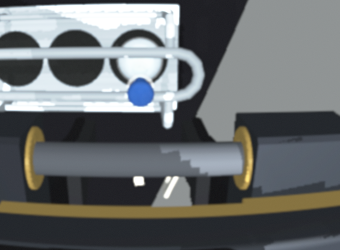

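Call:
step_arm --pt "0 0 0 0 0 25 40" --pt "0 0 0 0 -0.5 58 40" --pt "0 0 0 0 -0.5 86 40" --pt "0 0 0 0 -0.5 104 40" --pt "0 0 0 0 -0.5 113 40" --pt "0 0 0 0 -0.5 117 40" --pt "0 0 0 0 -0.5 117 40" --pt "0 0 0 0 -0.5 117 34" --newtons 15

```text
time: 27.45
position: [0.627, -0.3057, 0.1075]
tool_rot: [2.363, 2.068, 0.001]
ft_force: [-0.4, -0.4, -0.7]
grip_width: 0.415
```

```bash
python3 - <<'E'
from h import *
im=optics.get_image("wrist")[:,:,::-1]; cv2.imwrite("pics/wrist15.png",im[150:400,180:520])
im=optics.get_image("side")[:,:,::-1]; cv2.imwrite("pics/side15.png",cv2.resize(im[170:330,290:450],None,fx=3.7,fy=3.7,interpolation=cv2.INTER_CUBIC))
p=avg(3);print(ctrl.get_state()["ft_force"])
E
```

```text
pos [ 0.6267 -0.3056  0.107 ] std [0.     0.     0.0001] jaw deg -7.605186498727665 t 27.7
[ 1.0684 -0.0564 -0.2941]
```

View pics/side15.png

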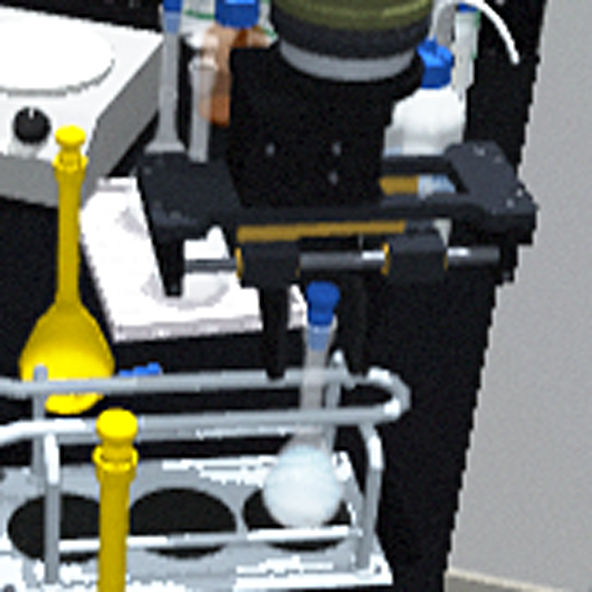

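View pics/wrist15.png

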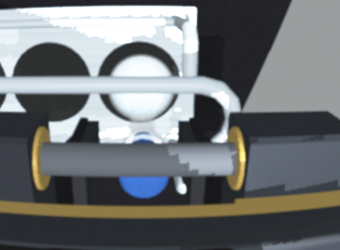

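The stopper at 321 (side crop) is centred between the fingers at 290 and 352. Closing, then sliding out with a small lift.

Call:
step_arm --pt "0 0 0 0 0 0 26" --pt "0 0 0 0 0 0 20" --pt "0 0 0 0 0 0 16" --pt "0 0 0 0 0 0 12" --pt "0 0 0 0 0 0 8" --pt "0 0 0 0 0 0 8" --pt "0 0 0 0 0 0 8" --pt "0 0 0 0 0 -2 8"

```text
time: 28.7
position: [0.6262, -0.3053, 0.1083]
tool_rot: [-2.363, -2.069, 0.0]
ft_force: [0.3, 0.6, -0.3]
grip_width: 0.164
```

Call:
step_arm --pt "0 0 0 0 0 -2 8" --pt "0 0 0 0 0 -5 8" --pt "0 0 0 0 0 -5 8" --pt "0 0 0 0 -8 -5 8" --pt "0 0 0 0 -22 -5 8" --pt "0 0 0 0 -40 -5 8" --pt "0 0 0 0 -58 -5 8" --pt "0 0 0 0 -70 -5 8" --newtons 20

```text
time: 29.7
position: [0.5558, -0.2962, 0.1135]
tool_rot: [-2.364, -2.068, 0.0]
ft_force: [0.1, -0.3, -1.4]
grip_width: 0.163
```

```bash
python3 - <<'E'
from h import *
im=optics.get_image("side")[:,:,::-1]; cv2.imwrite("pics/side16.png",cv2.resize(im[170:330,270:430],None,fx=3.7,fy=3.7,interpolation=cv2.INTER_CUBIC))
p=avg(3);s=ctrl.get_state();print(s["ft_force"],s["grip_width"])
E
```

```text
pos [ 0.5567 -0.2962  0.1138] std [0.0007 0.0001 0.    ] jaw deg -7.633778134235449 t 29.9
[ 0.4677 -0.0254 -1.247 ] 0.16380823389655907
```

View pics/side16.png

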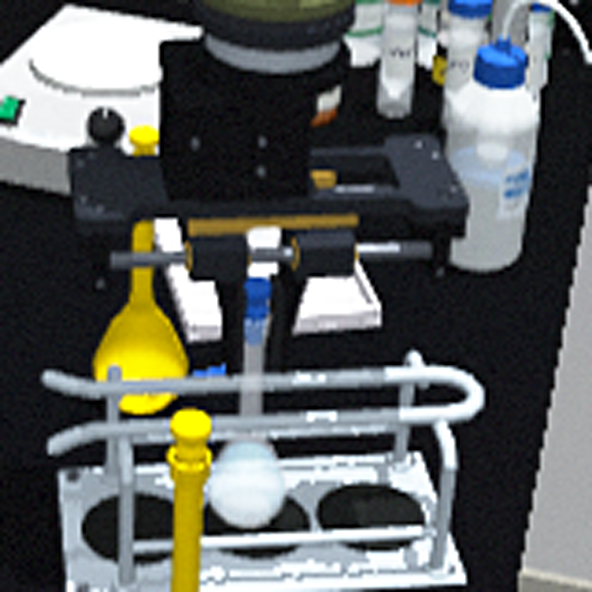

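Call:
step_arm --pt "0 0 0 0 -14 0 8" --pt "0 0 0 0 -38 0 8" --pt "0 0 0 0 -64 0 8" --pt "0 0 0 0 -92 0 8" --pt "0 0 0 0 -120 0 8" --pt "0 0 0 0 -144 0 8" --pt "0 0 0 0 -156 0 8" --pt "0 0 0 0 -158 0 8"

```text
time: 30.9
position: [0.4003, -0.2753, 0.1137]
tool_rot: [2.364, 2.069, 0.001]
ft_force: [1.2, 0.0, -0.6]
grip_width: 0.16
```

Call:
step_arm --pt "0 0 0 0 0 -20 8" --pt "0 0 0 0 0 -60 8" --pt "0 0 0 0 0 -110 8" --pt "0 0 0 0 0 -160 8" --pt "0 0 0 0 0 -205 8" --pt "0 0 0 0 0 -228 8" --pt "0 0 0 0 0 -230 8" --pt "0 0 0 0 0 -230 8"

```text
time: 31.9
position: [0.4006, -0.275, 0.3424]
tool_rot: [-2.363, -2.069, 0.001]
ft_force: [0.2, 1.0, -1.2]
grip_width: 0.168
```

```bash
python3 - <<'E'
from h import *
im=optics.get_image("side")[:,:,::-1]; cv2.imwrite("pics/side17.png",im)
im=optics.get_image("top")[:,:,::-1]; cv2.imwrite("pics/top17.png",im)
p=avg(5);s=ctrl.get_state();print(s["ft_force"],s["grip_width"],s["joint_positions"])
rows([[.574,.1662,.34]],-7.6,base=p)
E
```

```text
pos [ 0.4002 -0.2751  0.3425] std [0.0001 0.0001 0.0003] jaw deg -7.6029857509289736 t 32.25
[ 0.5497 -0.1045 -1.2518] 0.16794537057050307 [ 0.0258 -0.0877  0.4878  1.655   0.0411  1.5651  0.379 ]
[-0.1, -0.0, -0.0, 460.0, 114.0, 3.0] -> [0.574 0.166 0.34 ]
```

View pics/side17.png

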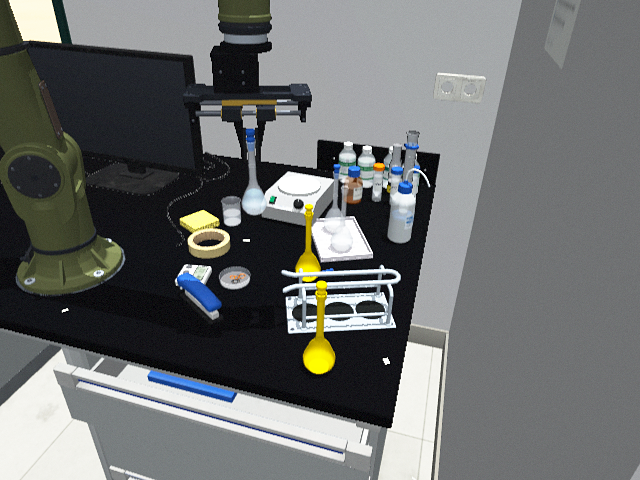

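```bash
python3 - <<'E'
from h import *
for n,roi in(("top",(120,175,240,285)),("side",(268,168,332,202))):
    im=cv2.imread(f"pics/{n}0.png");x0,y0,x1,y1=roi;g=cv2.cvtColor(im,cv2.COLOR_BGR2GRAY)[y0:y1,x0:x1]
    for th in((222,228,234) if n=="top" else (225,232)):
        m=(g>th).astype(np.uint8)*255;m=cv2.morphologyEx(m,cv2.MORPH_CLOSE,np.ones((5,5)))
        m=cv2.morphologyEx(m,cv2.MORPH_OPEN,np.ones((5,5)))
        cs,_=cv2.findContours(m,cv2.RETR_EXTERNAL,cv2.CHAIN_APPROX_NONE)
        if not cs: continue
        c=max(cs,key=cv2.contourArea);(cx,cy),ax,_=cv2.fitEllipse(cv2.convexHull(c));print(n,th,(cx+x0,cy+y0),ax,cv2.contourArea(c),plane(n,(cx+x0,cy+y0),.083))
E
```

```text
top 222 (177.84167861938477, 226.21577835083008) (62.60405349731445, 64.20862579345703) 3083.0 [0.5756 0.1689 0.083 ]
top 228 (177.69424057006836, 226.1430549621582) (62.133975982666016, 63.551517486572266) 3007.0 [0.5758 0.1692 0.083 ]
side 225 (299.9480152130127, 188.06138801574707) (33.20491409301758, 65.75430297851562) 1294.5 [0.5735 0.1382 0.083 ]
side 232 (299.88122749328613, 188.1055679321289) (33.205726623535156, 65.15924072265625) 1275.0 [0.5732 0.1379 0.083 ]
```

Call:
step_arm --pt "0 0 0 25 6 0 8" --pt "0 0 0 75 19 0 8" --pt "0 0 0 132 33 0 8" --pt "0 0 0 190 47 0 8" --pt "0 0 0 248 61 0 8" --pt "0 0 0 306 76 0 8" --pt "0 0 0 364 90 0 8" --pt "0 0 0 405 100 0 8"

```text
time: 33.25
position: [0.5535, 0.1162, 0.343]
tool_rot: [-2.36, -2.072, 0.0]
ft_force: [0.3, -0.4, -1.3]
grip_width: 0.164
```

```bash
python3 - <<'E'
from h import *
p=avg(6);s=ctrl.get_state();print(s["joint_positions"])
c=optics.get_calibration("wrist");im=optics.get_image("wrist")[:,:,::-1]; cv2.imwrite("pics/wrist18.png",im);import pickle;pickle.dump(c,open("w18.pkl","wb"))
im=optics.get_image("side")[:,:,::-1]; cv2.imwrite("pics/side18.png",im)
rows([[.574,.1662,.34]],-7.6,base=p)
E
```

```text
pos [0.5533 0.1159 0.3427] std [0.0004 0.0041 0.0006] jaw deg -7.378864467800764 t 33.55
[-0.3215  0.1066  0.083   1.4695 -0.0081  1.5661 -0.3735]
[0.0, 0.0, -0.1, 53.0, 14.0, 3.0] -> [0.574 0.166 0.34 ]
```

View pics/wrist18.png

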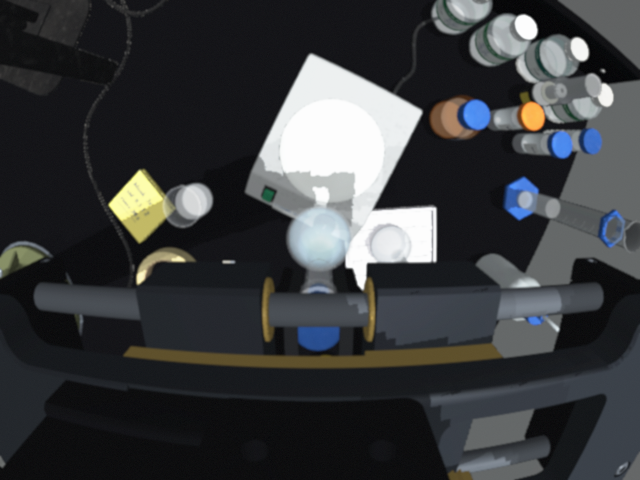

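View pics/side18.png

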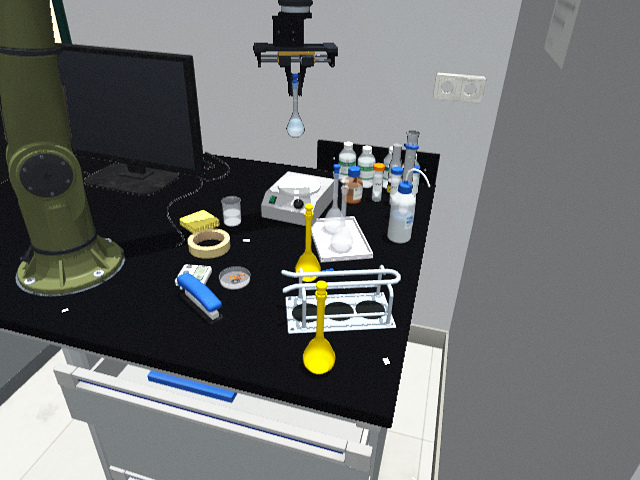

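```bash
python3 - <<'E'
from h import *;import pickle
print(proj("side",[.5745,.167,.083]),proj("side",[.5745,.227,.083]),proj("side",[.5745,.107,.083]))
c=pickle.load(open("w18.pkl","rb"))
im=cv2.imread("pics/wrist18.png");g=cv2.cvtColor(im,cv2.COLOR_BGR2GRAY)
m=((g>225)*255).astype(np.uint8);n,l,st,ce=cv2.connectedComponentsWithStats(m);i=l[140,330];ys,xs=np.where(l==i)
k=ys<170;cs,_=cv2.findContours(((l==i)*255).astype(np.uint8),cv2.RETR_EXTERNAL,cv2.CHAIN_APPROX_NONE);q=cs[0][:,0,:];q=q[q[:,1]<165]
P=np.array([wplane(v,.083,c)[:2] for v in q.astype(float)])
A=np.c_[2*P,np.ones(len(P))];s=np.linalg.lstsq(A,(P**2).sum(1),rcond=None)[0];print("wrist plate",s[:2],"r",np.sqrt(s[2]+s[0]**2+s[1]**2))
s0=cv2.imread("pics/side0.png");cv2.imwrite("pics/c6.png",cv2.resize(s0[160:230,250:345],None,fx=6,fy=6,interpolation=cv2.INTER_CUBIC))
E
```

```text
[298.1546 183.7118] [293.898  175.2056] [302.7454 192.8859]
wrist plate [0.5884 0.1891] r 0.07891591931969834
```

View pics/c6.png

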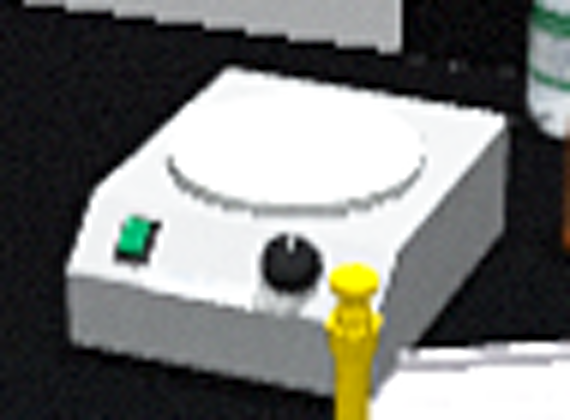

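```bash
python3 - <<'E'
from h import *
p=avg(2);rows([[.575,.1665,.34],[.575,.1665,.196]],-7.6,base=p)
E
```

```text
pos [0.5532 0.1115 0.3439] std [0.     0.0001 0.    ] jaw deg -7.729381360795719 t 33.75
[0.0, -0.0, -0.1, 57.0, 14.0, 4.0] -> [0.575 0.166 0.34 ]
[0.0, -0.0, -0.1, 57.0, 14.0, 148.0] -> [0.575 0.166 0.196]
```

Call:
step_arm --pt "0 0 0 12 3 0 8" --pt "0 0 0 35 9 0 8" --pt "0 0 0 53 13 10 8" --pt "0 0 0 57 14 40 8" --pt "0 0 0 57 14 80 8" --pt "0 0 0 57 14 115 8" --pt "0 0 0 57 14 132 8" --pt "0 0 0 57 14 138 8"

```text
time: 34.75
position: [0.5743, 0.1683, 0.2044]
tool_rot: [-2.362, -2.07, 0.002]
ft_force: [-0.4, 0.6, -0.2]
grip_width: 0.167
```

```bash
python3 - <<'E'
from h import *
p=avg(6);im=optics.get_image("side")[:,:,::-1]; cv2.imwrite("pics/side19.png",cv2.resize(im[60:230,230:400],None,fx=3.5,fy=3.5,interpolation=cv2.INTER_CUBIC))
im=optics.get_image("top")[:,:,::-1]; cv2.imwrite("pics/top19.png",im)
im=optics.get_image("wrist")[:,:,::-1]; cv2.imwrite("pics/wrist19.png",im)
print(ctrl.get_state()["ft_force"])
E
```

```text
pos [0.5752 0.168  0.2064] std [0.0004 0.0001 0.0009] jaw deg -7.59337634046218 t 35.05
[ 0.5596 -0.0526 -1.3757]
```

View pics/side19.png

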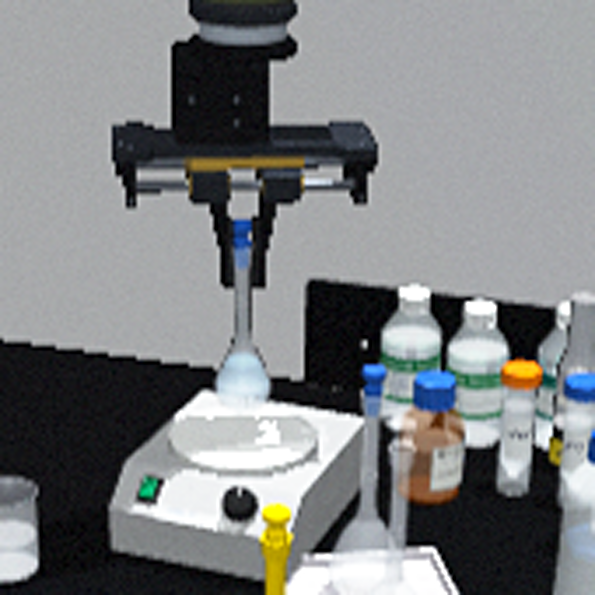

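View pics/wrist19.png

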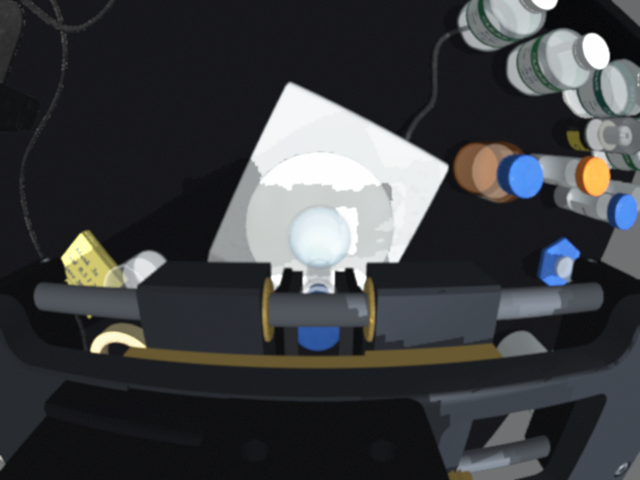

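Call:
step_arm --pt "0 0 0 -1 0 5 8" --pt "0 0 0 -1 0 10 8" --pt "0 0 0 -1 0 13 8" --pt "0 0 0 -1 0 15.5 8" --pt "0 0 0 -1 0 17 8" --pt "0 0 0 -1 0 18 8" --pt "0 0 0 -1 0 19 8" --pt "0 0 0 -1 0 19 8"

```text
time: 36.2
position: [0.5745, 0.1666, 0.1866]
tool_rot: [-2.364, -2.069, -0.0]
ft_force: [-0.2, -0.6, -0.7]
grip_width: 0.166
```

```bash
python3 - <<'E'
from h import *
for i in range(3): avg(1);print(ctrl.get_state()["ft_force"])
im=optics.get_image("side")[:,:,::-1]; cv2.imwrite("pics/side20.png",cv2.resize(im[60:230,230:400],None,fx=3.5,fy=3.5,interpolation=cv2.INTER_CUBIC))
im=optics.get_image("wrist")[:,:,::-1]; cv2.imwrite("pics/wrist20.png",im)
E
```

```text
pos [0.5745 0.1666 0.1866] std [0. 0. 0.] jaw deg -7.60958353024329 t 36.25
[-0.034   0.1265 -0.4228]
pos [0.5745 0.1666 0.1867] std [0. 0. 0.] jaw deg -7.601124821617935 t 36.3
[ 1.0552 -0.0495 -0.7756]
pos [0.5745 0.1666 0.1867] std [0. 0. 0.] jaw deg -7.602277929988763 t 36.35
[ 0.6103 -1.0591 -1.3592]
```

View pics/side20.png

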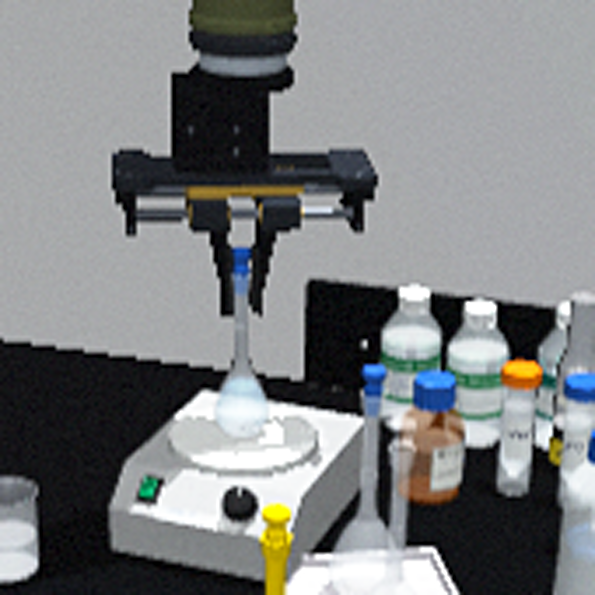

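View pics/wrist20.png

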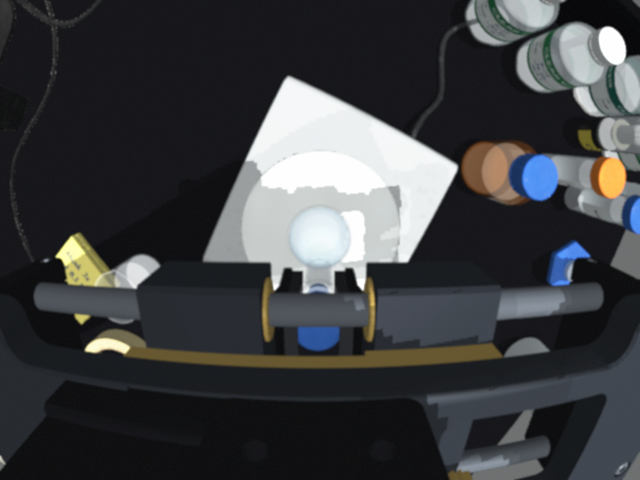

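```bash
python3 - <<'E'
from h import *
p=avg(2);c=optics.get_calibration("wrist")
for q in((242,225),(402,225),(322,151),(280,160),(365,160)):
    X=wplane(q,.083,c);print(q,X,"r from TCP xy",np.linalg.norm(X[:2]-p[:2]))
Q=np.array([wplane(q,.083,c)[:2] for q in((243,215),(245,200),(402,225),(401,205),(322,151),(280,160),(365,160))])
A=np.c_[2*Q,np.ones(len(Q))];s=np.linalg.lstsq(A,(Q**2).sum(1),rcond=None)[0];print("wrist plate",s[:2],"r",np.sqrt(s[2]+s[0]**2+s[1]**2))
im=cv2.imread("pics/side20.png");h=cv2.cvtColor(im,cv2.COLOR_BGR2HSV);m=cv2.inRange(h,(100,120,70),(125,255,255));n,l,st,ce=cv2.connectedComponentsWithStats(m)
for i in range(1,n):
    if st[i,4]>200:print("blue",ce[i]/3.5+[230,60],st[i])
print("proj stopper",proj("side",[*p[:2],.083+.147]),"base",proj("side",[*p[:2],.083]))
cv2.imwrite("pics/c7.png",cv2.resize(cv2.imread("pics/wrist20.png")[130:280,200:440],None,fx=3.2,fy=3.2,interpolation=cv2.INTER_CUBIC))
cv2.imwrite("pics/c8.png",cv2.resize(im[220:500,90:380],None,fx=2,fy=2))
E
```

```text
pos [0.5745 0.1666 0.1867] std [0. 0. 0.] jaw deg -7.604158444904998 t 36.55
(242, 225) [0.5206 0.1838 0.083 ] r from TCP xy 0.05656793973858731
(402, 225) [0.6381 0.1681 0.083 ] r from TCP xy 0.06358732481893213
(322, 151) [0.5862 0.229  0.083 ] r from TCP xy 0.06347905593280043
(280, 160) [0.5558 0.2267 0.083 ] r from TCP xy 0.06301107519353126
(365, 160) [0.6158 0.2189 0.083 ] r from TCP xy 0.0665783420077533
wrist plate [0.5787 0.1705] r 0.06030211765023453
blue [298.8073 134.7241] [232 248  19  32 464]
blue [336.6122 168.2104] [361 363  25  35 679]
blue [354.1002 171.3636] [ 413  369   44   43 1569]
blue [395.7862 170.5754] [564 373  31  30 791]
proj stopper [298.5132 132.6698] base [298.2013 183.7724]
```

View pics/c7.png

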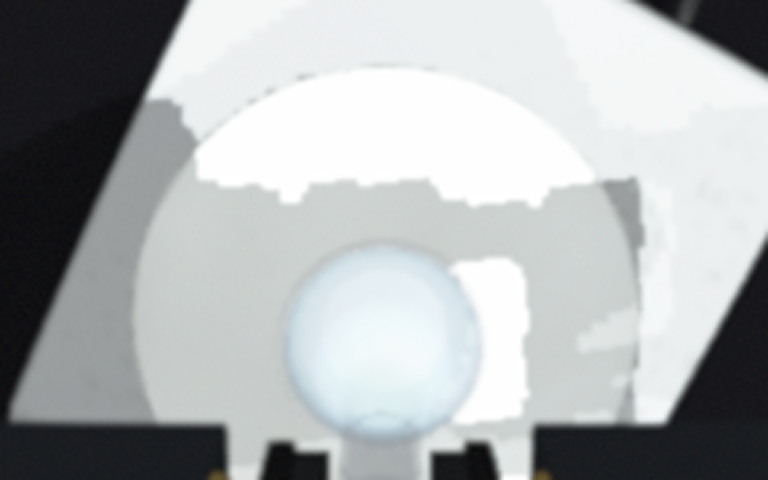

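View pics/c8.png

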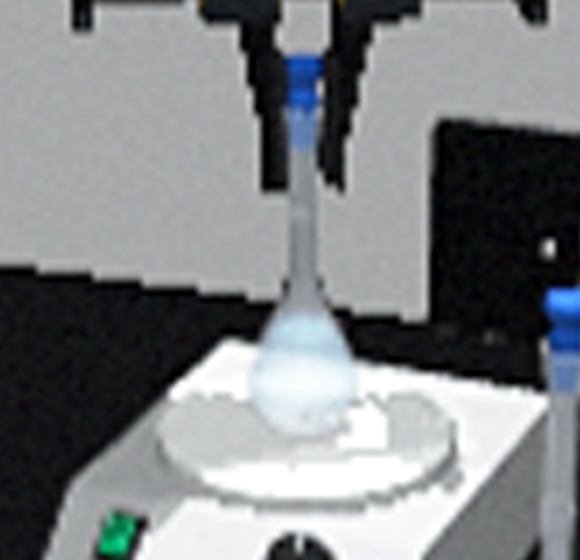

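Estimates of the plate centre range over (.574–.579, .160–.171), and the flask is at (.5745, .1666), so it's within a few mm. Lowering the last bit.

Call:
step_arm --pt "0 0 0 0 0 0.3 8" --pt "0 0 0 0 0 0.6 8" --pt "0 0 0 0 0 0.9 8" --pt "0 0 0 0 0 1.2 8" --pt "0 0 0 0 0 1.4 8" --pt "0 0 0 0 0 1.4 8" --pt "0 0 0 0 0 1.4 8" --pt "0 0 0 0 0 1.4 8"

```text
time: 37.55
position: [0.5748, 0.1666, 0.1856]
tool_rot: [2.364, 2.069, 0.001]
ft_force: [-0.0, -0.3, 2.8]
grip_width: 0.164
```

```bash
python3 - <<'E'
from h import *
for i in range(3): avg(1);print(ctrl.get_state()["ft_force"])
E
```

```text
pos [0.5748 0.1666 0.1856] std [0. 0. 0.] jaw deg -7.607979699707341 t 37.6
[-0.4396 -0.4466  3.3912]
pos [0.5748 0.1666 0.1856] std [0. 0. 0.] jaw deg -7.608379634831038 t 37.65
[ 1.4137 -0.421   2.9681]
pos [0.5748 0.1667 0.1856] std [0. 0. 0.] jaw deg -7.605268598096889 t 37.7
[ 0.5184 -0.6395  3.2116]
```

Contact, about 4 N. Releasing and rising.

Call:
step_arm --pt "0 0 0 0 0 -0.3 17" --pt "0 0 0 0 0 -0.3 22" --pt "0 0 0 0 0 -0.3 30" --pt "0 0 0 0 0 -0.3 40" --pt "0 0 0 0 0 -0.3 40" --pt "0 0 0 0 0 -10 40" --pt "0 0 0 0 0 -40 40" --pt "0 0 0 0 0 -90 40"

```text
time: 38.7
position: [0.5736, 0.1663, 0.2751]
tool_rot: [-2.363, -2.068, 0.005]
ft_force: [1.4, 0.8, 0.4]
grip_width: 0.456
```

```bash
python3 - <<'E'
from h import *
avg(5);c=optics.get_calibration("wrist");im=optics.get_image("wrist")[:,:,::-1]; cv2.imwrite("pics/wrist21.png",im)
im=optics.get_image("side")[:,:,::-1]; cv2.imwrite("pics/side21.png",cv2.resize(im[120:220,230:400],None,fx=4.5,fy=4.5,interpolation=cv2.INTER_CUBIC))
p=avg(1);rows([[.6363,-.0636,.28]],-7.6,base=p)
E
```

```text
pos [0.5761 0.1671 0.2799] std [0.0011 0.0003 0.0032] jaw deg -7.608038029340896 t 38.95
pos [0.5739 0.1664 0.2739] std [0. 0. 0.] jaw deg -7.603289934303746 t 39.1
[-0.1, 0.1, -0.0, -220.0, 92.0, -6.0] -> [ 0.636 -0.064  0.28 ]
```

View pics/side21.png

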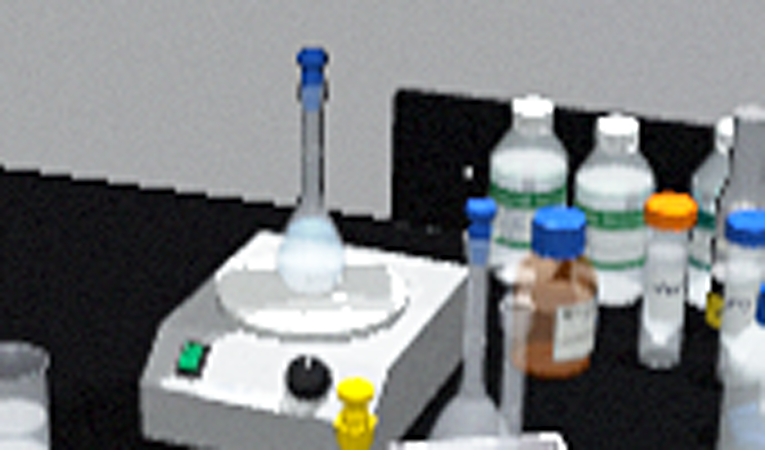

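View pics/wrist21.png

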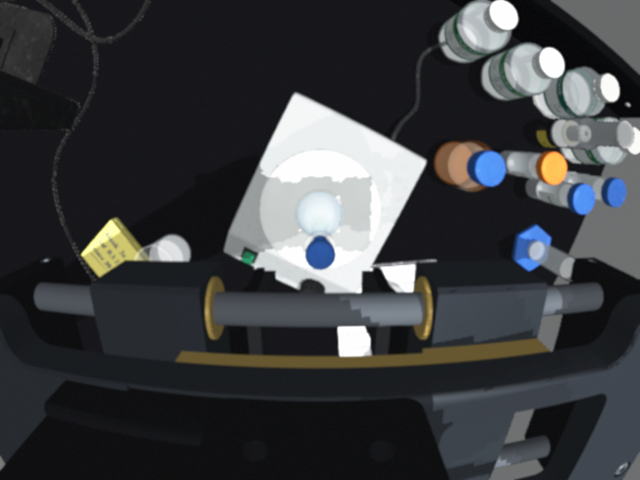

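The 50 ml flask stands upright and centred: in the wrist view the plate centre is about (320,209) and the bulb about (320,213). Now the colourless flask.

Call:
step_arm --pt "0 0 0 -25 11 -10 40" --pt "0 0 0 -75 31 -10 40" --pt "0 0 0 -130 54 -10 40" --pt "0 0 0 -180 75 -10 40" --pt "0 0 0 -210 88 -10 40" --pt "0 0 0 -220 92 0 40" --pt "0 0 0 -220 92 20 40" --pt "0 0 0 -220 92 40 40"

```text
time: 40.1
position: [0.636, -0.0615, 0.2332]
tool_rot: [-2.36, -2.07, 0.001]
ft_force: [0.3, 0.3, -0.6]
grip_width: 0.458
```

```bash
python3 - <<'E'
from h import *
avg(6);p=avg(2);rows([[.6363,-.0636,.134]],-7.6,base=p)
im=optics.get_image("wrist")[:,:,::-1]; cv2.imwrite("pics/wrist22.png",im)
E
```

```text
pos [ 0.6357 -0.0619  0.2333] std [0.001  0.0006 0.0022] jaw deg -7.492913473468467 t 40.4
pos [ 0.6371 -0.0632  0.2362] std [0.     0.0001 0.    ] jaw deg -7.5693655224822285 t 40.5
[0.1, -0.0, 0.0, -1.0, -1.0, 102.0] -> [ 0.636 -0.064  0.134]
```

View pics/wrist22.png

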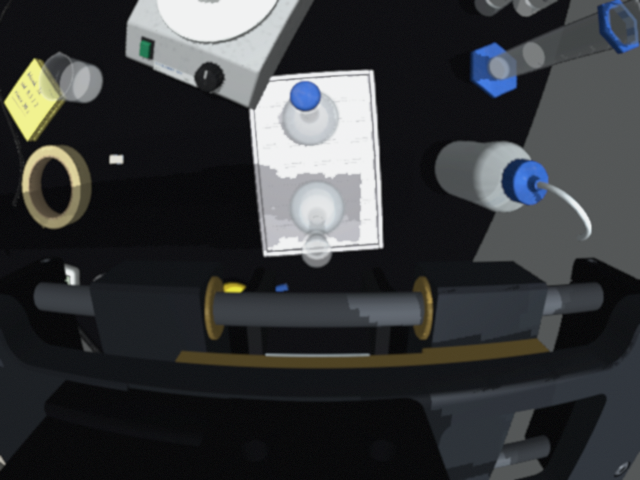

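Call:
step_arm --pt "0 0 0 0 -0.5 25 40" --pt "0 0 0 0 -0.5 52 40" --pt "0 0 0 0 -0.5 75 40" --pt "0 0 0 0 -0.5 92 40" --pt "0 0 0 0 -0.5 99 40" --pt "0 0 0 0 -0.5 101 40" --pt "0 0 0 0 -0.5 101 36" --pt "0 0 0 0 -0.5 101 32" --newtons 15

```text
time: 41.55
position: [0.6366, -0.0636, 0.135]
tool_rot: [2.363, 2.069, 0.002]
ft_force: [0.0, -0.5, -0.5]
grip_width: 0.389
```

```bash
python3 - <<'E'
from h import *
p=avg(3);im=optics.get_image("wrist")[:,:,::-1]; cv2.imwrite("pics/wrist23.png",im[150:400,180:520]);print(ctrl.get_state()["ft_force"])
E
```

```text
pos [ 0.6364 -0.0636  0.1348] std [0.0001 0.     0.0001] jaw deg -7.6040990465070095 t 41.7
[-0.7131  0.5628  0.0217]
```

View pics/wrist23.png

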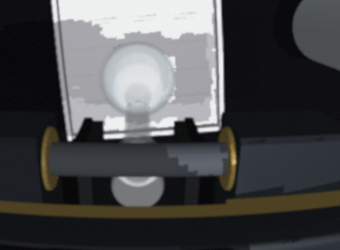

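The stopper at 137 (crop) is centred between the fingers. I'll close and lift.

Call:
step_arm --pt "0 0 0 0 0 0 26" --pt "0 0 0 0 0 0 20" --pt "0 0 0 0 0 0 16" --pt "0 0 0 0 0 0 12" --pt "0 0 0 0 0 0 8" --pt "0 0 0 0 0 0 8" --pt "0 0 0 0 0 -2 8" --pt "0 0 0 0 0 -5 8" --newtons 20

```text
time: 42.75
position: [0.6358, -0.0636, 0.1389]
tool_rot: [-2.363, -2.069, 0.001]
ft_force: [-0.1, -0.2, -2.3]
grip_width: 0.165
```

Call:
step_arm --pt "0 0 0 0 0 -15 8" --pt "0 0 0 0 0 -50 8" --pt "0 0 0 0 0 -100 8" --pt "0 0 0 0 0 -150 8" --pt "0 0 0 0 0 -195 8" --pt "0 0 0 0 0 -217 8" --pt "0 0 0 0 0 -220 8" --pt "0 0 0 0 0 -220 8"

```text
time: 43.75
position: [0.6358, -0.0636, 0.3586]
tool_rot: [-2.363, -2.069, 0.001]
ft_force: [0.3, 0.0, -2.0]
grip_width: 0.163
```

```bash
python3 - <<'E'
from h import *
p=avg(4);s=ctrl.get_state();print(s["ft_force"],s["grip_width"])
# entry point: on the line through middle grasp (.5608,-.2967) along jaw dir
a=np.radians(-7.6);u=np.array([np.cos(a),np.sin(a)]);M=np.array([.5606,-.2966]);E=M-.165*u;print(E)
rows([[*E,.345],[*E,.1408]],-7.6,base=p)
im=optics.get_image("side")[:,:,::-1]; cv2.imwrite("pics/side24.png",im)
E
```

```text
pos [ 0.6356 -0.0635  0.3577] std [0.     0.     0.0001] jaw deg -7.601520053335585 t 43.95
[-0.3767 -0.0688 -2.1717] 0.1653405073425153
[ 0.397  -0.2748]
[-0.1, 0.0, 0.0, -241.0, -208.0, 13.0] -> [ 0.397 -0.275  0.345]
[-0.1, 0.0, 0.0, -241.0, -208.0, 217.0] -> [ 0.397 -0.275  0.141]
```

View pics/side24.png

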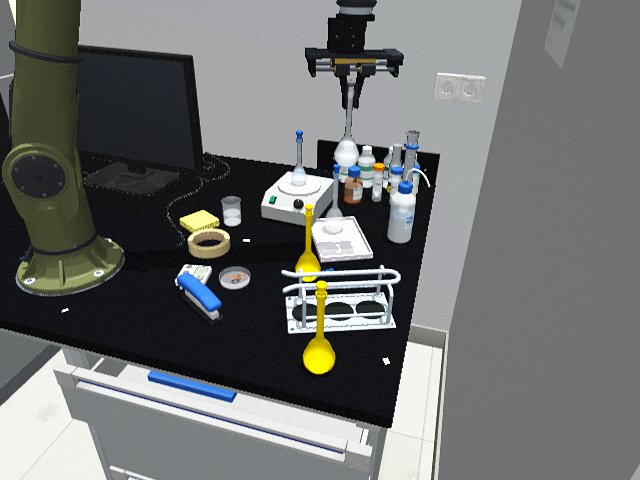

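Call:
step_arm --pt "0 0 0 -15 -13 -4 8" --pt "0 0 0 -50 -43 -5 8" --pt "0 0 0 -92 -79 -5 8" --pt "0 0 0 -134 -116 -5 8" --pt "0 0 0 -176 -152 -5 8" --pt "0 0 0 -214 -185 -5 8" --pt "0 0 0 -236 -204 -3 8" --pt "0 0 0 -241 -208 0 8"

```text
time: 45.0
position: [0.3954, -0.2772, 0.3599]
tool_rot: [2.368, 2.062, 0.002]
ft_force: [0.8, 0.6, -1.7]
grip_width: 0.162
```

```bash
python3 - <<'E'
from h import *
avg(5);p=avg(2);s=ctrl.get_state();print(s["ft_force"],s["grip_width"])
rows([[.397,-.2748,.1408]],-7.6,base=p)
E
```

```text
pos [ 0.398  -0.2746  0.359 ] std [0.0011 0.001  0.0001] jaw deg -7.591871753729007 t 45.25
pos [ 0.399  -0.2738  0.3589] std [0.     0.0001 0.    ] jaw deg -7.457996750507012 t 45.35
[ 0.6579 -0.7997 -2.1517] 0.1617254302416486
[-0.0, -0.0, 0.1, -1.0, -2.0, 218.0] -> [ 0.397 -0.275  0.141]
```

Call:
step_arm --pt "0 0 0 -1 -2 20 8" --pt "0 0 0 -1 -2 65 8" --pt "0 0 0 -1 -2 115 8" --pt "0 0 0 -1 -2 160 8" --pt "0 0 0 -1 -2 195 8" --pt "0 0 0 -1 -2 212 8" --pt "0 0 0 -1 -2 217 8" --pt "0 0 0 -1 -2 217 8"

```text
time: 46.35
position: [0.3967, -0.276, 0.1431]
tool_rot: [2.362, 2.069, 0.001]
ft_force: [0.7, 0.5, -0.5]
grip_width: 0.166
```

```bash
python3 - <<'E'
from h import *
p=avg(5);s=ctrl.get_state();print(s["ft_force"],s["grip_width"])
im=optics.get_image("side")[:,:,::-1]; cv2.imwrite("pics/side25.png",cv2.resize(im[170:340,230:400],None,fx=3.5,fy=3.5,interpolation=cv2.INTER_CUBIC))
im=optics.get_image("wrist")[:,:,::-1]; cv2.imwrite("pics/wrist25.png",im)
rows([[.5606,-.2966,.1408],[.4,-.275,.14]],-7.6,base=p)
E
```

```text
pos [ 0.3968 -0.2761  0.1434] std [0.0002 0.0001 0.0001] jaw deg -7.600902156983546 t 46.6
[ 0.6412 -0.2906 -0.9548] 0.16518387975846585
[0.1, 0.0, -0.0, 1.0, 165.0, 3.0] -> [ 0.561 -0.297  0.141]
[0.1, 0.0, -0.0, 2.0, 3.0, 3.0] -> [ 0.4   -0.275  0.14 ]
```

View pics/side25.png

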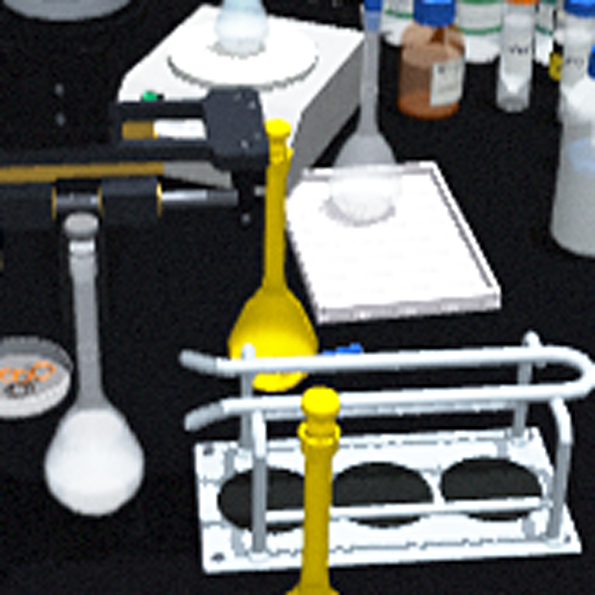

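View pics/wrist25.png

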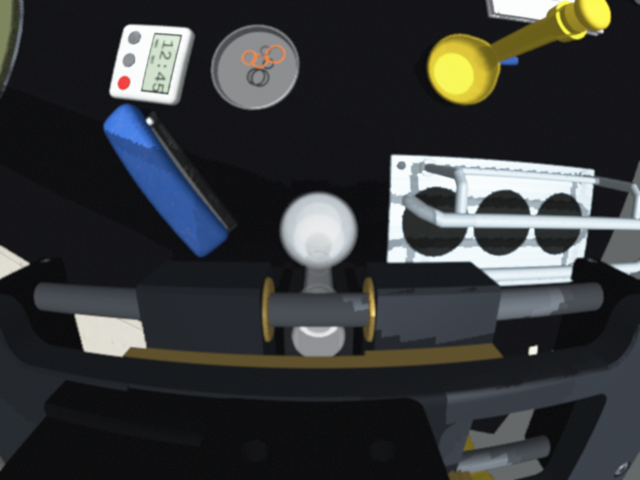

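Call:
step_arm --pt "0 0 0 1.2 0 2 8" --pt "0 0 0 1.2 8 2.5 8" --pt "0 0 0 1.2 22 2.5 8" --pt "0 0 0 1.2 38 2.5 8" --pt "0 0 0 1.2 55 2.5 8" --pt "0 0 0 1.2 70 2.5 8" --pt "0 0 0 1.2 80 2.5 8" --pt "0 0 0 1.2 83 2.5 8"

```text
time: 47.7
position: [0.4789, -0.2855, 0.1394]
tool_rot: [-2.363, -2.069, 0.001]
ft_force: [-0.0, 0.1, -2.6]
grip_width: 0.165
```

```bash
python3 - <<'E'
from h import *
p=avg(3);s=ctrl.get_state();print(s["ft_force"],s["grip_width"])
im=optics.get_image("side")[:,:,::-1]; cv2.imwrite("pics/side26.png",cv2.resize(im[170:340,230:400],None,fx=3.5,fy=3.5,interpolation=cv2.INTER_CUBIC))
rows([[.5606,-.2966,.1408]],-7.6,base=p)
E
```

```text
pos [ 0.4783 -0.2855  0.1395] std [0.0003 0.     0.    ] jaw deg -7.606681498235019 t 47.85
[-0.8142  0.2558 -1.6024] 0.16539822858206246
[-0.0, -0.0, -0.0, 0.0, 83.0, -1.0] -> [ 0.561 -0.297  0.141]
```

View pics/side26.png

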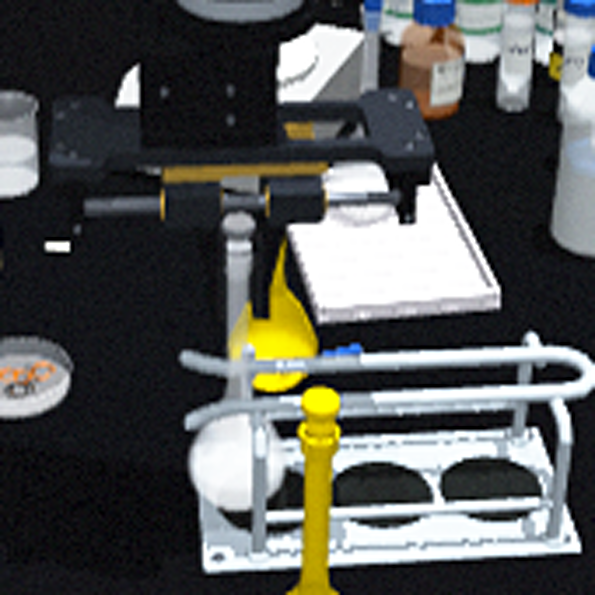

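Call:
step_arm --pt "0 0 0 0 8 0 8" --pt "0 0 0 0 22 0 8" --pt "0 0 0 0 38 0 8" --pt "0 0 0 0 54 0 8" --pt "0 0 0 0 69 0 8" --pt "0 0 0 0 79 0 8" --pt "0 0 0 0 83 0 8" --pt "0 0 0 0 83 0 8"

```text
time: 48.9
position: [0.5605, -0.2965, 0.1395]
tool_rot: [-2.364, -2.069, 0.0]
ft_force: [-0.7, 0.2, -1.9]
grip_width: 0.162
```

```bash
python3 - <<'E'
from h import *
p=avg(4);s=ctrl.get_state();print(s["ft_force"],s["grip_width"])
im=optics.get_image("side")[:,:,::-1]; cv2.imwrite("pics/side27.png",cv2.resize(im[170:330,250:410],None,fx=3.7,fy=3.7,interpolation=cv2.INTER_CUBIC))
im=optics.get_image("wrist")[:,:,::-1]; cv2.imwrite("pics/wrist27.png",im)
rows([[.5606,-.2966,.1345]],-7.6,base=p)
E
```

```text
pos [ 0.5602 -0.2966  0.1397] std [0.     0.     0.0001] jaw deg -7.629665324266474 t 49.1
[-0.7334  0.4788 -1.5046] 0.16680798934511967
[0.0, -0.0, -0.0, 0.0, 0.0, 5.0] -> [ 0.561 -0.297  0.134]
```

View pics/side27.png

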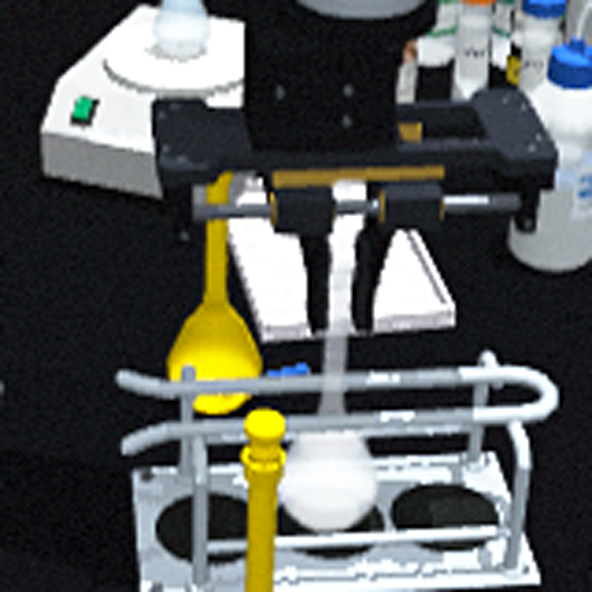

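View pics/wrist27.png

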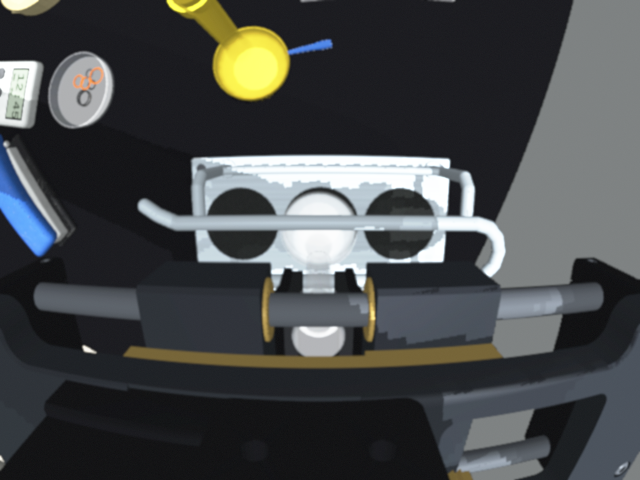

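Call:
step_arm --pt "0 0 0 0 0 2 8" --pt "0 0 0 0 0 3.5 8" --pt "0 0 0 0 0 4.5 8" --pt "0 0 0 0 0 5 8" --pt "0 0 0 0 0 5.5 8" --pt "0 0 0 0 0 5.8 8" --pt "0 0 0 0 0 5.8 8" --pt "0 0 0 0 0 5.8 8"

```text
time: 50.2
position: [0.5606, -0.2965, 0.1339]
tool_rot: [2.364, 2.069, 0.0]
ft_force: [0.2, 0.2, -1.7]
grip_width: 0.164
```

```bash
python3 - <<'E'
from h import *
for i in range(3): avg(1);print(ctrl.get_state()["ft_force"])
E
```

```text
pos [ 0.5607 -0.2965  0.1339] std [0. 0. 0.] jaw deg -7.604704363461044 t 50.25
[ 1.6957 -0.2009 -1.4186]
pos [ 0.5606 -0.2964  0.1339] std [0. 0. 0.] jaw deg -7.603626167889627 t 50.3
[-0.5756 -0.0421 -1.5509]
pos [ 0.5606 -0.2965  0.1339] std [0. 0. 0.] jaw deg -7.60483953305173 t 50.35
[-0.0183 -0.3192 -1.4683]
```

No contact yet, so another mm.

Call:
step_arm --pt "0 0 0 0 0 0.3 8" --pt "0 0 0 0 0 0.6 8" --pt "0 0 0 0 0 0.8 8" --pt "0 0 0 0 0 1.0 8" --pt "0 0 0 0 0 1.2 8" --pt "0 0 0 0 0 1.2 8" --pt "0 0 0 0 0 1.2 8" --pt "0 0 0 0 0 1.2 8"

```text
time: 51.35
position: [0.561, -0.2967, 0.1336]
tool_rot: [2.363, 2.069, 0.001]
ft_force: [-2.1, 0.6, 5.1]
grip_width: 0.163
```

```bash
python3 - <<'E'
from h import *
for i in range(3): avg(1);print(ctrl.get_state()["ft_force"])
E
```

```text
pos [ 0.561  -0.2966  0.1336] std [0. 0. 0.] jaw deg -7.605760125193046 t 51.4
[-0.5145  0.8793  5.8322]
pos [ 0.561  -0.2966  0.1336] std [0. 0. 0.] jaw deg -7.603129003166489 t 51.45
[-1.6242  0.1275  5.6657]
pos [ 0.561  -0.2966  0.1336] std [0. 0. 0.] jaw deg -7.6060421004502725 t 51.5
[-2.1656  0.6885  5.8545]
```

Contact, about 7 N. Releasing and rising straight up, clear of the neck.

Call:
step_arm --pt "0 0 0 0 0 -0.5 17" --pt "0 0 0 0 0 -0.5 22" --pt "0 0 0 0 0 -0.5 30" --pt "0 0 0 0 0 -0.5 40" --pt "0 0 0 0 0 -0.5 40" --pt "0 0 0 0 0 -10 40" --pt "0 0 0 0 0 -40 40" --pt "0 0 0 0 0 -90 40"

```text
time: 52.5
position: [0.5597, -0.2959, 0.2225]
tool_rot: [-2.362, -2.067, 0.002]
ft_force: [0.4, -0.2, -0.3]
grip_width: 0.456
```

```bash
python3 - <<'E'
from h import *
avg(5);p=avg(1);rows([[.6424,.0314,.27]],-7.6,base=p)
im=optics.get_image("side")[:,:,::-1]; cv2.imwrite("pics/side28.png",cv2.resize(im[130:340,240:450],None,fx=2.8,fy=2.8,interpolation=cv2.INTER_CUBIC))
E
```

```text
pos [ 0.5622 -0.2975  0.2273] std [0.0011 0.0007 0.0032] jaw deg -7.611247982573069 t 52.75
pos [ 0.5602 -0.2962  0.2221] std [0. 0. 0.] jaw deg -7.59932574001237 t 52.8
[-0.1, -0.0, 0.0, 336.0, 38.0, -48.0] -> [0.642 0.031 0.27 ]
```

View pics/side28.png

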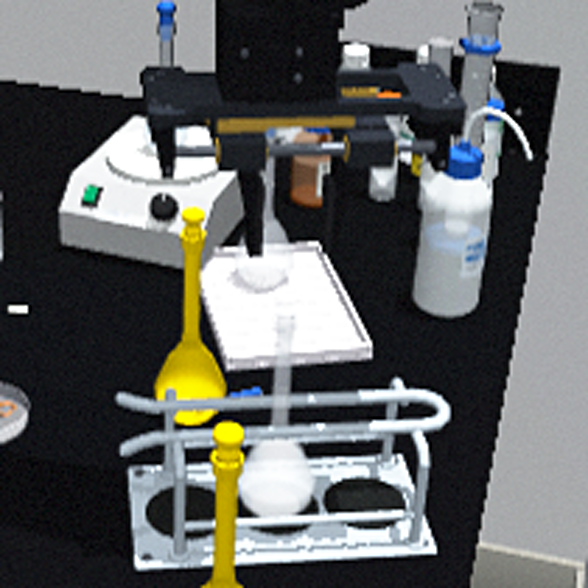

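Call:
step_arm --pt "0 0 0 30 3 -40 40" --pt "0 0 0 88 10 -50 40" --pt "0 0 0 148 17 -50 40" --pt "0 0 0 208 24 -50 40" --pt "0 0 0 265 30 -50 40" --pt "0 0 0 315 36 -50 40" --pt "0 0 0 336 38 -40 40" --pt "0 0 0 336 38 -15 40"

```text
time: 53.85
position: [0.6431, 0.0338, 0.2368]
tool_rot: [2.36, 2.073, 0.001]
ft_force: [-0.5, -0.4, -0.7]
grip_width: 0.461
```

```bash
python3 - <<'E'
from h import *
avg(6);p=avg(2);rows([[.6424,.0314,.135]],-7.6,base=p)
im=optics.get_image("wrist")[:,:,::-1]; cv2.imwrite("pics/wrist29.png",im)
E
```

```text
pos [0.6417 0.0304 0.2356] std [0.001  0.0006 0.0024] jaw deg -7.672933192448775 t 54.15
pos [0.6432 0.0306 0.2388] std [0.     0.0001 0.    ] jaw deg -7.684915266786631 t 54.25
[0.1, -0.0, -0.1, 1.0, -1.0, 104.0] -> [0.642 0.031 0.135]
```

View pics/wrist29.png

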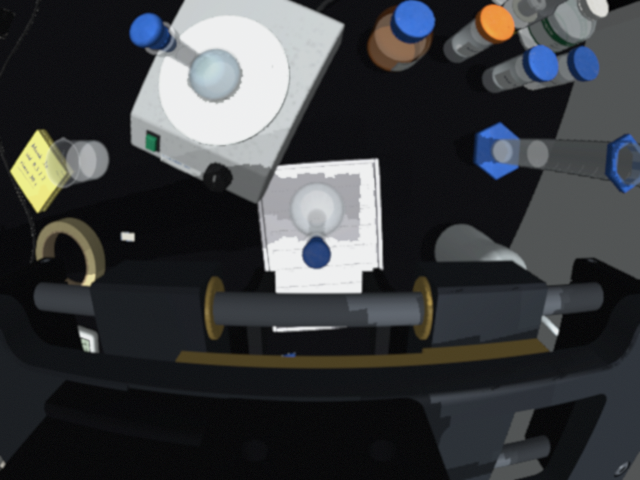

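Call:
step_arm --pt "0 0 0 0.5 -0.7 25 40" --pt "0 0 0 0.5 -0.7 52 40" --pt "0 0 0 0.5 -0.7 76 40" --pt "0 0 0 0.5 -0.7 93 40" --pt "0 0 0 0.5 -0.7 101 40" --pt "0 0 0 0.5 -0.7 103 40" --pt "0 0 0 0.5 -0.7 103 36" --pt "0 0 0 0.5 -0.7 103 32" --newtons 15

```text
time: 55.3
position: [0.6427, 0.0322, 0.1356]
tool_rot: [2.363, 2.069, 0.002]
ft_force: [0.3, -0.2, 0.7]
grip_width: 0.391
```

```bash
python3 - <<'E'
from h import *
p=avg(3);im=optics.get_image("wrist")[:,:,::-1]; cv2.imwrite("pics/wrist30.png",im[150:400,180:520]);print(ctrl.get_state()["ft_force"])
E
```

```text
pos [0.6425 0.0322 0.1353] std [0.0001 0.     0.0001] jaw deg -7.603499359316061 t 55.45
[ 0.0367 -0.1738 -0.5983]
```

View pics/wrist30.png

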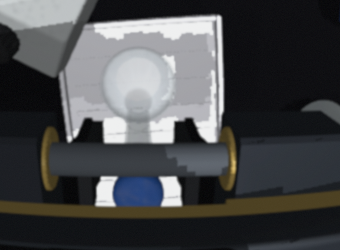

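Call:
step_arm --pt "0 0 0 0 0 0 26" --pt "0 0 0 0 0 0 20" --pt "0 0 0 0 0 0 16" --pt "0 0 0 0 0 0 12" --pt "0 0 0 0 0 0 8" --pt "0 0 0 0 0 0 8" --pt "0 0 0 0 0 -2 8" --pt "0 0 0 0 0 -5 8" --newtons 20

```text
time: 56.5
position: [0.6419, 0.0322, 0.1396]
tool_rot: [-2.364, -2.069, 0.001]
ft_force: [0.5, 0.3, -0.8]
grip_width: 0.165
```

Call:
step_arm --pt "0 0 0 0 0 -15 8" --pt "0 0 0 0 0 -50 8" --pt "0 0 0 0 0 -100 8" --pt "0 0 0 0 0 -150 8" --pt "0 0 0 0 0 -195 8" --pt "0 0 0 0 0 -217 8" --pt "0 0 0 0 0 -220 8" --pt "0 0 0 0 0 -220 8"

```text
time: 57.5
position: [0.6418, 0.0321, 0.3591]
tool_rot: [-2.364, -2.069, 0.001]
ft_force: [0.2, -0.4, -1.0]
grip_width: 0.168
```

```bash
python3 - <<'E'
from h import *
p=avg(4);s=ctrl.get_state();print(s["ft_force"],s["grip_width"])
a=np.radians(-7.6);u=np.array([np.cos(a),np.sin(a)]);M=np.array([.4956,-.2873]);E=M-.100*u;print(E)
rows([[*E,.355]],-7.6,base=p)
E
```

```text
pos [0.6416 0.0322 0.3582] std [0.     0.     0.0001] jaw deg -7.603536643190353 t 57.7
[-0.9573  0.188  -0.7652] 0.165204126718164
[ 0.3965 -0.2741]
[-0.1, 0.0, -0.0, -336.0, -202.0, 4.0] -> [ 0.396 -0.274  0.355]
```

Call:
step_arm --pt "0 0 0 -20 -12 0 8" --pt "0 0 0 -65 -39 0 8" --pt "0 0 0 -118 -71 0 8" --pt "0 0 0 -171 -103 0 8" --pt "0 0 0 -224 -135 0 8" --pt "0 0 0 -276 -166 0 8" --pt "0 0 0 -318 -191 0 8" --pt "0 0 0 -336 -202 0 8"

```text
time: 58.7
position: [0.3946, -0.277, 0.3595]
tool_rot: [-2.369, -2.063, -0.0]
ft_force: [0.7, -0.0, 0.7]
grip_width: 0.164
```

```bash
python3 - <<'E'
from h import *
avg(6);p=avg(2);s=ctrl.get_state();print(s["ft_force"],s["grip_width"])
rows([[.3965,-.2741,.1415]],-7.6,base=p)
E
```

```text
pos [ 0.3967 -0.2748  0.3594] std [0.0018 0.0022 0.0001] jaw deg -7.70414566743887 t 59.0
pos [ 0.3984 -0.2728  0.3593] std [0.0001 0.0001 0.    ] jaw deg -7.442912523806818 t 59.1
[-0.1976 -0.1237 -1.3128] 0.1653633337277077
[-0.0, -0.0, 0.1, -2.0, -2.0, 218.0] -> [ 0.396 -0.274  0.142]
```

Call:
step_arm --pt "0 0 0 0 -1 20 8" --pt "0 0 0 0 -1 65 8" --pt "0 0 0 0 -1 115 8" --pt "0 0 0 0 -1 160 8" --pt "0 0 0 0 -1 195 8" --pt "0 0 0 0 -1 213 8" --pt "0 0 0 0 -1 219 8" --pt "0 0 0 0 -1 219 8"

```text
time: 60.1
position: [0.3969, -0.2737, 0.1408]
tool_rot: [-2.363, -2.07, 0.0]
ft_force: [-0.7, -0.1, -0.9]
grip_width: 0.163
```

```bash
python3 - <<'E'
from h import *
p=avg(5);s=ctrl.get_state();print(s["ft_force"],s["grip_width"])
im=optics.get_image("side")[:,:,::-1]; cv2.imwrite("pics/side31.png",cv2.resize(im[170:340,230:400],None,fx=3.5,fy=3.5,interpolation=cv2.INTER_CUBIC))
rows([[.4956,-.2873,.1415]],-7.6,base=p)
E
```

```text
pos [ 0.3972 -0.2742  0.1415] std [0.0001 0.0001 0.0001] jaw deg -7.584115563794124 t 60.35
[-0.2526 -0.0409 -0.8608] 0.16324658788044577
[0.1, 0.0, 0.0, 0.0, 99.0, 0.0] -> [ 0.496 -0.287  0.142]
```

View pics/side31.png

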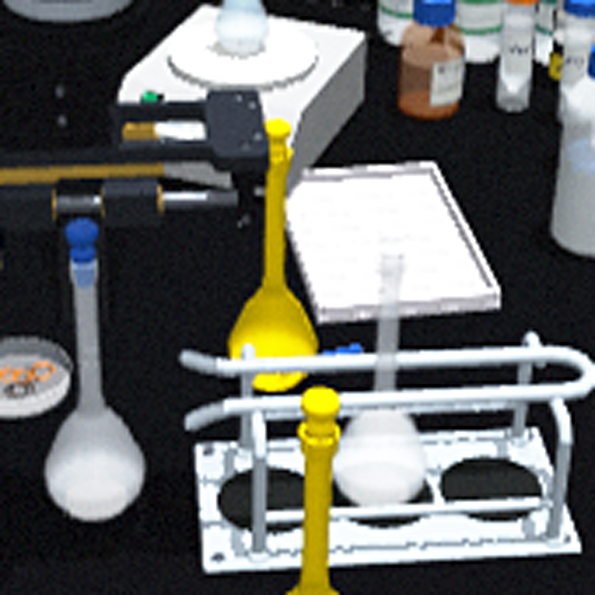

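Call:
step_arm --pt "0 0 0 0 6 0 8" --pt "0 0 0 0 18 0 8" --pt "0 0 0 0 34 0 8" --pt "0 0 0 0 50 0 8" --pt "0 0 0 0 66 0 8" --pt "0 0 0 0 82 0 8" --pt "0 0 0 0 94 0 8" --pt "0 0 0 0 99 0 8"

```text
time: 61.4
position: [0.4953, -0.2871, 0.1404]
tool_rot: [-2.363, -2.07, 0.001]
ft_force: [-0.5, -0.7, -0.9]
grip_width: 0.163
```

```bash
python3 - <<'E'
from h import *
p=avg(4);s=ctrl.get_state();print(s["ft_force"],s["grip_width"])
im=optics.get_image("side")[:,:,::-1]; cv2.imwrite("pics/side32.png",cv2.resize(im[170:330,250:410],None,fx=3.7,fy=3.7,interpolation=cv2.INTER_CUBIC))
im=optics.get_image("wrist")[:,:,::-1]; cv2.imwrite("pics/wrist32.png",im)
rows([[.4956,-.2873,.1348]],-7.6,base=p)
E
```

```text
pos [ 0.4947 -0.2872  0.1405] std [0.0005 0.     0.    ] jaw deg -7.603605622396251 t 61.6
[ 1.2225 -0.6898 -0.9571] 0.16946372704098397
[-0.0, -0.0, -0.0, 0.0, 1.0, 6.0] -> [ 0.496 -0.287  0.135]
```

View pics/side32.png

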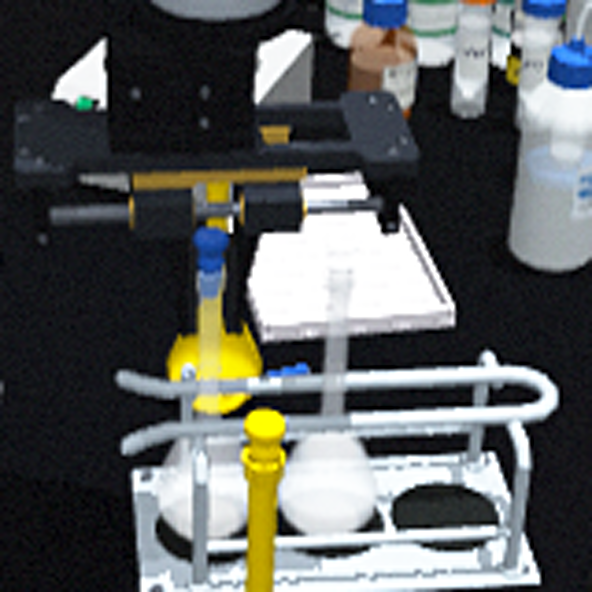

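View pics/wrist32.png

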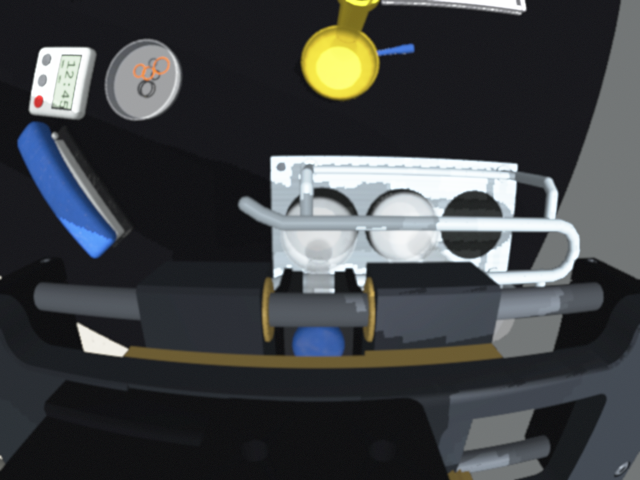

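Call:
step_arm --pt "0 0 0 0 0.7 2 8" --pt "0 0 0 0 0.7 3.5 8" --pt "0 0 0 0 0.7 4.5 8" --pt "0 0 0 0 0.7 5.2 8" --pt "0 0 0 0 0.7 5.8 8" --pt "0 0 0 0 0.7 6.2 8" --pt "0 0 0 0 0.7 6.4 8" --pt "0 0 0 0 0.7 6.4 8"

```text
time: 62.7
position: [0.4953, -0.2872, 0.1342]
tool_rot: [-2.364, -2.069, -0.0]
ft_force: [-0.1, -0.3, -0.9]
grip_width: 0.163
```

```bash
python3 - <<'E'
from h import *
for i in range(3): avg(1);print(ctrl.get_state()["ft_force"])
E
```

```text
pos [ 0.4953 -0.2872  0.1343] std [0. 0. 0.] jaw deg -7.6056643849724 t 62.75
[ 0.3314  0.2756 -0.4718]
pos [ 0.4953 -0.2872  0.1343] std [0. 0. 0.] jaw deg -7.6071846075994625 t 62.8
[-1.0396  0.2893 -0.4675]
pos [ 0.4953 -0.2872  0.1343] std [0. 0. 0.] jaw deg -7.601962576662529 t 62.85
[-0.3419  0.685  -1.3054]
```

Call:
step_arm --pt "0 0 0 0 0 0.3 8" --pt "0 0 0 0 0 0.5 8" --pt "0 0 0 0 0 0.7 8" --pt "0 0 0 0 0 0.9 8" --pt "0 0 0 0 0 1.0 8" --pt "0 0 0 0 0 1.0 8" --pt "0 0 0 0 0 1.0 8" --pt "0 0 0 0 0 1.0 8"

```text
time: 63.85
position: [0.4956, -0.2874, 0.1341]
tool_rot: [2.363, 2.069, 0.001]
ft_force: [-0.9, 0.9, 4.8]
grip_width: 0.164
```

```bash
python3 - <<'E'
from h import *
for i in range(3): avg(1);print(ctrl.get_state()["ft_force"])
E
```

```text
pos [ 0.4956 -0.2874  0.1341] std [0. 0. 0.] jaw deg -7.607279683986288 t 63.9
[-1.2723  0.906   5.4833]
pos [ 0.4956 -0.2874  0.1341] std [0. 0. 0.] jaw deg -7.609204612952102 t 63.95
[-0.8737  0.6061  5.1914]
pos [ 0.4956 -0.2874  0.1341] std [0. 0. 0.] jaw deg -7.6074775283085785 t 64.0
[-1.2267  0.4802  4.8911]
```

Contact. Releasing and rising.

Call:
step_arm --pt "0 0 0 0 0 -0.5 17" --pt "0 0 0 0 0 -0.5 22" --pt "0 0 0 0 0 -0.5 30" --pt "0 0 0 0 0 -0.5 40" --pt "0 0 0 0 0 -0.5 40" --pt "0 0 0 0 0 -10 40" --pt "0 0 0 0 0 -40 40" --pt "0 0 0 0 0 -90 40"

```text
time: 65.0
position: [0.4943, -0.2866, 0.2233]
tool_rot: [-2.362, -2.067, 0.002]
ft_force: [0.2, -0.8, 0.6]
grip_width: 0.463
```

Call:
step_arm --pt "0 0 0 0 0 -40 40" --pt "0 0 0 0 0 -90 40" --pt "0 0 0 20 0 -120 40" --pt "0 0 0 60 0 -120 40" --pt "0 0 0 110 0 -120 40" --pt "0 0 0 150 0 -120 40" --pt "0 0 0 170 0 -120 40" --pt "0 0 0 170 0 -120 40"

```text
time: 66.0
position: [0.5181, -0.117, 0.3439]
tool_rot: [2.36, 2.073, 0.001]
ft_force: [-0.2, 0.3, 0.5]
grip_width: 0.46
```

```bash
python3 - <<'E'
from h import *
p=avg(3)
for n in("side","top"):
    im=optics.get_image(n)[:,:,::-1]; cv2.imwrite(f"pics/{n}33.png",im)
im=cv2.imread("pics/side33.png");cv2.imwrite("pics/side33c.png",cv2.resize(im[120:340,250:410],None,fx=2.7,fy=2.7,interpolation=cv2.INTER_CUBIC))
E
```

```text
pos [ 0.5176 -0.1198  0.3437] std [0.0001 0.0007 0.0001] jaw deg -7.655330319906645 t 66.15
```

View pics/side33c.png

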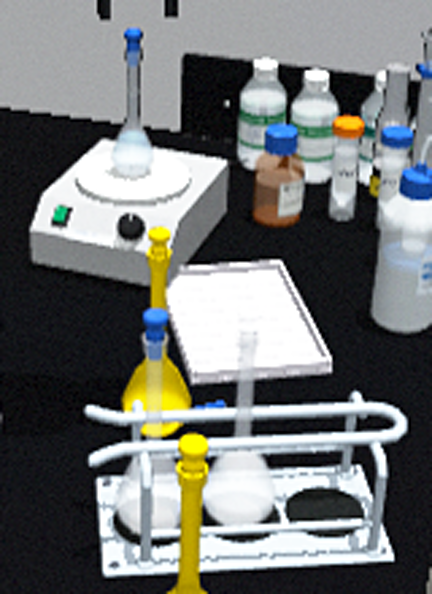

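View pics/top33.png

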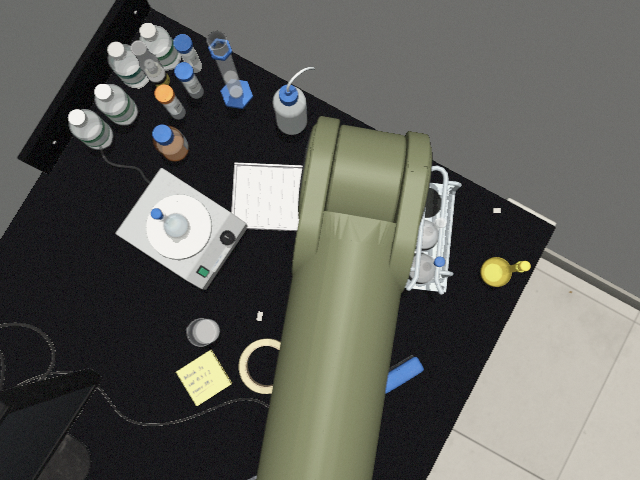

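```bash
python3 - <<'E'
from h import *
def bl(n,roi):
    im=cv2.imread(f"pics/{n}33.png");h=cv2.cvtColor(im,cv2.COLOR_BGR2HSV);m=cv2.inRange(h,(100,120,60),(125,255,255));x0,y0,x1,y1=roi;k=np.zeros_like(m);k[y0:y1,x0:x1]=255
    n_,l,st,c=cv2.connectedComponentsWithStats(m&k);i=1+np.argmax(st[1:,4]);return c[i],st[i]
a=bl("top",(145,200,170,225));b=bl("side",(290,125,310,150));print(a,b)
X,e=tri(a[0],b[0]);print("50 stopper",X,e, plane("top",a[0],.228))
a=bl("top",(430,250,450,275));b=bl("side",(295,225,320,255));print("100b",a[0],b[0],tri(a[0],b[0]))
for X in([.5748,.1666,.105],[.5755,.168,.083]):print(proj("top",X))
s0=cv2.imread("pics/side0.png").astype(int);s1=cv2.imread("pics/side33.png").astype(int);d=np.abs(s0-s1).max(2)>60;d=cv2.morphologyEx(d.astype(np.uint8),cv2.MORPH_OPEN,np.ones((2,2)))
n,l,st,c=cv2.connectedComponentsWithStats(d)
for i in range(1,n):
    if st[i,4]>20 and st[i,1]>110:print(st[i])
E
```

```text
(array([156.2737, 213.7158]), array([151, 209,  12,  10,  95], dtype=int32)) (array([298.9149, 134.7021]), array([296, 131,   7,   9,  47], dtype=int32))
50 stopper [0.5764 0.1706 0.223 ] 0.00028607962510986617 [0.5754 0.1692 0.228 ]
100b [439.0641 261.141 ] [306.9579 239.9368] (array([ 0.495 , -0.2877,  0.18  ]), np.float64(0.0003240772359787585))
[176.2776 224.956 ]
[178.3561 226.2813]
[297 132   7  13  72]
[  0 135  15  37 284]
[ 17 136  50  37 741]
[ 11 144   6   9  31]
[ 13 152   8   7  32]
[294 167  13   8  71]
[373 247  10  23 171]
[106 258  15  13 118]
[195 266  15   9 104]
[ 84 269  25  11 133]
[372 274   6   7  39]
[367 288  13   9  67]
[362 301  21  13 210]
```

```bash
python3 - <<'E'
import cv2,numpy as np
a=cv2.imread("pics/side0.png")[190:330,160:290];b=cv2.imread("pics/side33.png")[190:330,160:290]
cv2.imwrite("pics/c9.png",cv2.resize(np.hstack([a,b]),None,fx=3,fy=3))
E
```

```text
(no output)
```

View pics/c9.png

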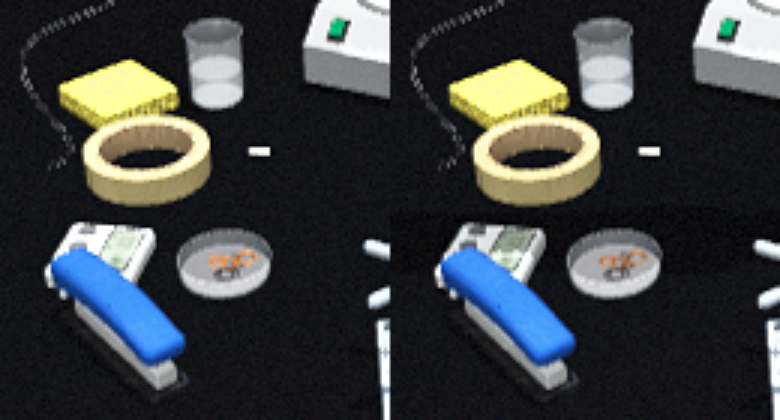

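The before and after crops match apart from the arm's shadow, so nothing else has moved. Handing in.

```bash
python3 -c "
from bench import ctrl
print(ctrl.close_job())"
```

```text
the job is handed in; nothing more can be done
None
```

The job is done and handed in at about 66 s of the 144 s allowed. The 50 ml flask stands in the middle of the stirrer plate, and both 100 ml flasks are back on their own pads.

- **Order of work:** I slid out the front flask (blue stopper, 100b) and then the middle one (colourless) and stood both in the spill tray. I then moved the 50 ml flask to the stirrer and put the large ones back: colourless on the middle pad, blue-stoppered on the front pad. The rear pad is free.
- **Handling:** Every flask was set down slowly, with roughly 4–7 N of contact force, and nothing tipped.
- **Stirrer position:** In the last top picture the 50 ml stopper is under 1 mm from the plate centre. The side and wrist cameras put the plate centre several mm away from that in y, up to about 8 mm in the rough side-view estimate, so they agree less closely. I went with the top view.
- **Rack:** The 100b stopper is within 1 mm of where it started, and the colourless flask was lined up with the midpoint between the other two pads before I lowered it.
- **Other things on the bench:** In the side pictures the beaker, petri dish, tape, timer and stapler match before and after, apart from the arm's shadow. The tray is empty and both yellow look-alikes are still standing. The petri dish and one yellow flask were hidden by the arm in the last top picture, so only the side view confirms those.

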